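# Wind up the packing clamp on a wine case

### The arm

A 6-joint arm with a two-finger parallel gripper is mounted at the origin on the work surface. World frame = base frame: x ahead of the robot, y to its left, z up, the work surface at z = 0. Lengths are in m, angles in rad, forces in N, time in s.
With the tool pointing down it reaches from about 0.3 to 0.775 m from the base axis. Payload 14.6 kg.
Tool frame: the origin (TCP) lies at the centre of the arm's flange, where the gripper is bolted on; the fingertips stand 173 mm ahead of it and the grasp point (between the pads) lies 155 mm ahead of it; z points along the fingers, y is the direction in which the jaws open and shut (so a half turn about z gives the same grasp; the last joint's range is limited). The gripper opens to 85 mm and grips with 20 to 120 N. Pads are 22 mm wide; open, the fingers measure 114 mm over their backs; the gripper's body (76 mm by 85 mm) begins 54 mm behind the grasp point. The pads swing forward as they close: fully open they stand 13 mm farther back than shut.
Start: joints at [1.057, 0.3, 1.521, -0, 1.321, -0.067], TCP at [0.238, 0.496, 0.405] pointing down, gripper open.
Joint ranges: [-3.03, 3.03], [-0.79, 2.21], [0.23, 2.52], [-1.04, 4.18], [0, 3.07], [-2.55, 2.55]. Speed limits (rad/s): [2.22, 2.22, 2.57, 3.14, 3.14, 3.14].

### API

Orientations are given as a 3x3 rotation matrix whose columns are the frame's x, y, z axes.
In Python, from workcell import observe, read_camera, order gives the robot as it stands.
- The arm moves only by the tool move_arm, never from a script. Its argument "rows" is a list of rows, each a list of 7 numbers: the shift along the world's x, y, z in cm, then the turn, a rotation vector about the world's x, y, z in rad, then the closure, from 0 (fully open) to 1 (shut). A call has 1 to 12 rows; each row is the pose to reach, as a shift and turn from the pose measured when the call began; what a row does not reach only later rows make up. A row lasts 1/10 s, in which the tool goes at most 50 mm and 8.59 degrees, less where a joint would pass 70% of its speed; a pose out of reach is approached as far as the arm can. A call with a gripper value outside its range is refused whole. The fingers move at their own pace and stop on an object; "squeeze" is the grip in N (left out, the last holds). Time passes only in rows, so rows that repeat a pose let the fingers close. It gives the time, the measured TCP pose, the force and the opening at its end, in the units of the state.
- observe(): the state, without advancing time (a new reading comes with each control period).
- read_camera(name): name is "scene" or "top" or "wrist"; returns a dict with "image" (400x640x3 uint8, red, green, blue), "z_map" (400x640 float32, m along the optical axis (not along the pixel's ray), 0 where there is no reading), "mtx" (3x3 intrinsics, pixels), "position" and "rotation" of the camera in the world; the wrist camera has in their place "hand_eye" (4x4, takes a point from camera to tool coordinates, whose origin is the TCP and whose axes are the flange's). Camera axes: x right, y up, looking along -z (the intrinsics and any distortion apply to the point x, -y, -z); pixel columns grow to the right and rows downward; lengths in m; the calibration is good to about 2 mm. A picture is of the moment at which its call begins: read the wrist's pose just before it.
- order.finish_job(): hands the job in, once; it reports no verdict.
The state is a dict: "time": time; "joint_positions": joint angles; "dq": joint speeds; "effort": joint torques, N m; "tool_pos": TCP position; "ee_rot": TCP orientation; "wrist_force": force on the tool from outside, world axes, zero at the start; "ft_torque": the same for the moment, N m; "grip_width": opening from 0.0 (shut) to 1.0 (fully open).
Only numpy, scipy, OpenCV 4.12 (cv2) and the standard library are available. Lean on these libraries where they do the work, as an engineer would, in place of code of your own. Each camera call takes 0.05 s, during which the arm holds its last target.

### The job

Fit the loose crank onto the square shaft end of the green packing clamp and, without letting it slip off, wind it clockwise through the turns it needs until the sprung yellow jaw plate holds the wine case firmly against the fence: springs squeezed about half way, never to the end of their travel. Press the crank on gently and do not strain it, leave it sitting fully down on the shaft, and leave the other things on the bench alone.

Things in the scene. Friction and masses are not known exactly. Their poses are not given: they have to be found in the camera images.
- crank: Loose steel crank, lying flat on the bench, grip up; 0.46 kg. Hub: upright square block 34 x 34 x 40 mm with a square hole 18 mm wide right through (sides along the crank's x and y). Origin: centre of the hub's underside; z up, x along the arm. The arm, a flat bar 20 mm wide and 12 mm thick, flush with the hub's underside, runs to 89 mm from the origin.
- crank_grip (a point): Point on the axis of the crank's red upright hand grip, 75 mm from the hub's axis (along the crank's x), 52 mm above the crank's underside. The grip is 24 mm thick, stands from 14 to 80 mm above the underside, and spins freely on its pin. Read at rest just after a slow stop, part of the winding effort has relaxed: about 3 to 5 N idle, 6.5 to 8 N half squeezed.
- shaft: Upright square shaft, 16 mm wide, on the clamp's green gearbox (100 x 100 mm, top 85 mm above the bench). Origin: on its axis at the top face of the round collar (40 mm across) on which the hub comes to rest, 95 mm above the bench. It stands 30 mm above the origin, the top 5 mm tapering to 12 mm. x and y are square to its flats and turn with it; z up.
- shaft_top (a point): Centre of the shaft's top end. Turned clockwise from above it drives the jaw towards the case, 16 mm a turn. Idle it drags with about 0.55 N m (7 N at the hand grip) and stays where it is left; each 100 N of clamping adds about 0.25 N m (3.4 N at the grip), so half squeezed (120 N) the grip takes about 11 to 12 N.
- jaw: Green jaw carriage of the clamp, 220 mm wide, 70 mm tall. Origin: middle of its front face's lower edge, 14 mm above the bench; y points along its travel, towards case and fence, z up. It carries, on red spring plungers, a yellow plate 14 mm thick whose front stands 22 mm ahead of the origin when unloaded; the springs let the plate back by up to 8 mm, 30 N per mm.
- fence (a point): Middle of the inner face of the green fence, 45 mm above the bench, 357 mm from the shaft's axis along the jaw's y. A dark wooden stop board on two screws, set by hand and not measured, stands before it: its face, against which the case is clamped, lies 12 to 20 mm in front of this point. Case, plate and board together give about 1 to 2 mm under load besides the springs.
- case: Closed wooden two-bottle wine case 340 x 180 x 100 mm, 3.4 kg, loose on the clamp's bed (12 mm above the bench) between jaw plate and fence, a few mm off the stop board; origin under its centre, its y across its 180 mm width.
- red_bottle: Bystander: standing dark wine bottle with red foil, 74 mm across, 300 mm tall; origin under its centre.
- mallet: Bystander: hammer lying on the bench; origin under its middle.
- nail_jar: Bystander: low dark nail tin with a black lid, 68 mm across, 70 mm tall; origin under its centre.
- tape_roll: Bystander: brown roll of tape lying flat, 100 mm across, 45 mm tall; origin under its centre.
- mug: Bystander: blue mug, 80 mm across, 90 mm tall; origin under its centre.
- wood_block: Bystander: offcut of wood 120 x 60 x 40 mm; origin under its centre.
Things that resemble listed ones, but are neither listed nor needed, are in the scene too. There is more than one size of the crank; the one meant has the size given above.

How it is judged:
By the outcome, as a careful person would: the job done as asked, in the order asked, and still so for the second after the job is handed in, with the robot touching nothing.
It also fails if it takes over 72 s, if anything falls off the work surface, if the arm or the gripper's body presses on something with over 40 N, if the wrist force passes 120 N, or if a joint passes its speed limit or range.

## Working session

There is one attempt and no reset: what is moved stays moved. The work goes in short steps, Python scripts to look and compute and a tool call to move; the robot and the scene stay as the last step left them, time stands still between calls to the robot, and variables do not carry over. Pictures are saved under pics/ and viewed, and the job is handed in when it is done.

Besides the shell and the picture viewer there is one more tool, called by a JSON object that holds its "method" and its "body", one argument or row to a line. move_arm: Moves the arm, as the interface text tells. Its arguments: {"type":"object","properties":{"rows":{"type":"array"},"squeeze":{"type":"number"}},"required":["rows"]}

```bash
mkdir -p pics
cat > h.py <<'E'
import numpy as np, cv2
from workcell import observe, read_camera, order
def cap(n,tag):
    s=observe(); c=read_camera(n)
    if n=="wrist":
        T=np.eye(4);T[:3,:3]=s["ee_rot"];T[:3,3]=s["tool_pos"];T=T@np.array(c["hand_eye"])
        R,p=T[:3,:3],T[:3,3]
    else: R,p=np.array(c["rotation"]),np.array(c["position"])
    np.savez(f"pics/{tag}.npz",z=c["z_map"],K=c["mtx"],R=R,p=p,im=c["image"])
    cv2.imwrite(f"pics/{tag}.png",c["image"][:,:,::-1])
    return [k for k in c]
class V:
    def __init__(s,tag):
        d=np.load(f"pics/{tag}.npz");s.z,s.K,s.R,s.p,s.im=[d[k] for k in("z","K","R","p","im")]
    def px(s,u,v,h=None):
        r=np.array([(u-s.K[0,2])/s.K[0,0],-(v-s.K[1,2])/s.K[1,1],-1.])
        r=s.R@r
        if h is None: return s.p+r*s.z[int(round(v)),int(round(u))]
        return s.p+r*(h-s.p[2])/r[2]
    def cloud(s):
        v,u=np.mgrid[:400,:640]
        r=np.stack([(u-s.K[0,2])/s.K[0,0],-(v-s.K[1,2])/s.K[1,1],-np.ones_like(u)],-1)*s.z[...,None]
        return r@s.R.T+s.p
    def proj(s,P):
        c=s.R.T@(np.array(P)-s.p); return s.K[0,0]*c[0]/-c[2]+s.K[0,2], -s.K[1,1]*c[1]/-c[2]+s.K[1,2]
    def crop(s,x0,y0,x1,y1,k,out):
        cv2.imwrite(out,cv2.resize(s.im[y0:y1,x0:x1,::-1],None,fx=k,fy=k,interpolation=cv2.INTER_CUBIC))
E
python3 - <<'E'
from h import *
for n in("scene","top","wrist"): print(cap(n,n+"0"))
s=observe();print(s)
v=V("top0");print(v.p,v.R,v.K)
E
```

```text
['image', 'z_map', 'mtx', 'position', 'rotation']
['image', 'z_map', 'mtx', 'position', 'rotation']
['image', 'z_map', 'mtx', 'hand_eye']
{'time': 0.15, 'joint_positions': array([ 1.05741029e+00,  3.00345019e-01,  1.52140431e+00,  4.95018619e-06,
        1.32067928e+00, -6.66206973e-02]), 'dq': array([-1.89412817e-03, -9.10948349e-04, -1.83123376e-03, -5.07004782e-05,
       -1.69928365e-03, -6.54906759e-04]), 'effort': array([-1.89527245e-04, -5.43667531e+01, -3.61889005e+01, -6.54700102e-05,
        3.11211159e-03,  3.88533408e-06]), 'tool_pos': array([0.23763306, 0.49599802, 0.4042652 ]), 'ee_rot': array([[-9.01848813e-01,  4.32051555e-01, -4.14735636e-04],
       [ 4.32051749e-01,  9.01848523e-01, -7.25825689e-04],
       [ 6.04346038e-05, -8.33772293e-04, -9.99999651e-01]]), 'wrist_force': array([0.24769861, 0.33051392, 0.45087038]), 'ft_torque': array([0.05328136, 0.00999142, 0.04790569]), 'grip_width': 0.9958593607636401}
[ 0.40376571 -0.03764219  1.63845792] [[ 0.01009149  0.99679067 -0.07941363]
 [-0.99976008  0.00851369 -0.02018174]
 [-0.01944086  0.07959824  0.99663743]] [[512.5428412    0.         323.74812412]
 [  0.         512.5428412  196.74361663]
 [  0.           0.           1.        ]]
```

View pics/top0.png

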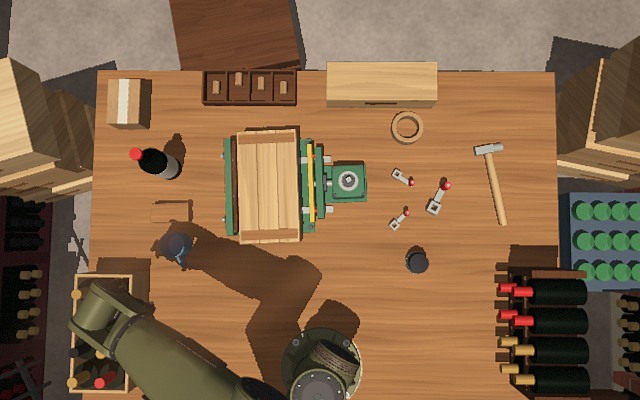

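View pics/scene0.png

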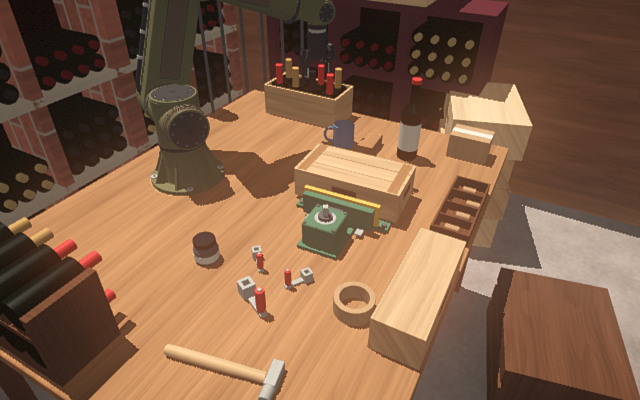

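View pics/wrist0.png

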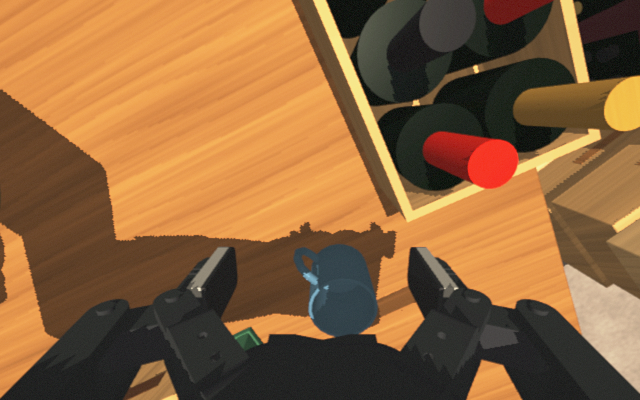

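The top view shows three cranks: a big one (hub ~434,208, grip ~446,186) and two smaller ones. The shaft is at ~(348,180). Next I'll measure positions and take enlarged crops.

Run:
```python
from h import *
v=V("top0")
for n,u,w,h in [("hub",434,208,.04),("grip",446,186,.08),("hubA",396,173,None),("gripA",410,182,None),("hubB",395,224,None),("gripB",405,212,None),("shaft",348,180,.125),("casetop",270,185,None),("box",340,200,None),("board",233,185,None),("mallet",488,150,None),("tape",407,112,None),("jar",418,262,None)]:
    print(n,v.px(u,w,h).round(3), v.px(u,w).round(3))
v.crop(310,140,470,260,5,"pics/c1.png")
s=V("scene0"); print(s.p,s.R[:,2])
s.crop(220,180,380,300,5,"pics/c2.png")
```

```text
hub [ 0.499 -0.349  0.04 ] [ 0.501 -0.357 -0.001]
grip [ 0.564 -0.378  0.08 ] [ 0.563 -0.376  0.087]
hubA [ 0.613 -0.236  0.001] [ 0.613 -0.236  0.001]
gripA [ 0.578 -0.272  0.059] [ 0.578 -0.272  0.059]
hubB [ 0.449 -0.231  0.008] [ 0.449 -0.231  0.008]
gripB [ 0.485 -0.257  0.05 ] [ 0.485 -0.257  0.05 ]
shaft [ 0.575 -0.078  0.125] [ 0.575 -0.079  0.123]
casetop [0.559 0.155 0.113] [0.559 0.155 0.113]
box [ 0.523 -0.056  0.014] [ 0.523 -0.056  0.014]
board [0.562 0.273 0.077] [0.562 0.273 0.077]
mallet [ 0.684 -0.521  0.03 ] [ 0.684 -0.521  0.03 ]
tape [ 0.8   -0.265  0.047] [ 0.8   -0.265  0.047]
jar [ 0.333 -0.293  0.069] [ 0.333 -0.293  0.069]
[ 1.01671113 -0.9450378   0.84576428] [ 0.38349844 -0.71787626  0.5810186 ]
```

View pics/c1.png

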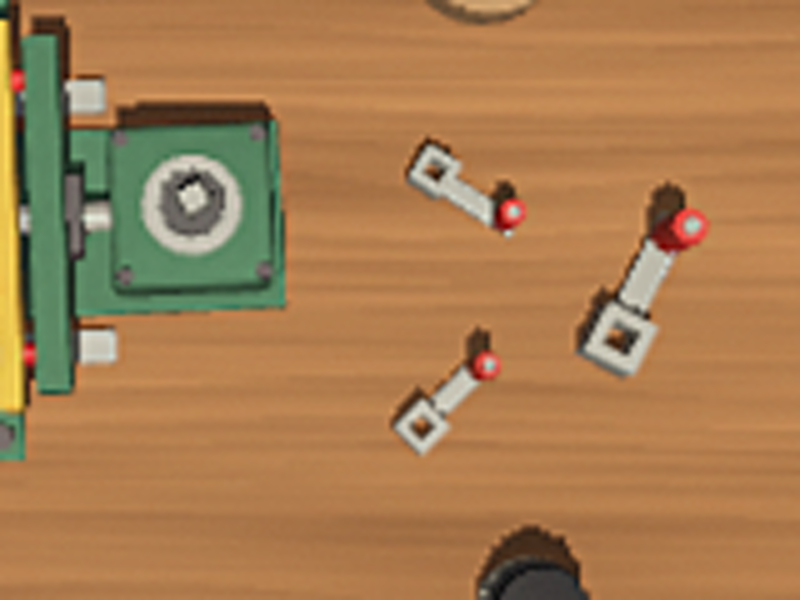

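View pics/c2.png

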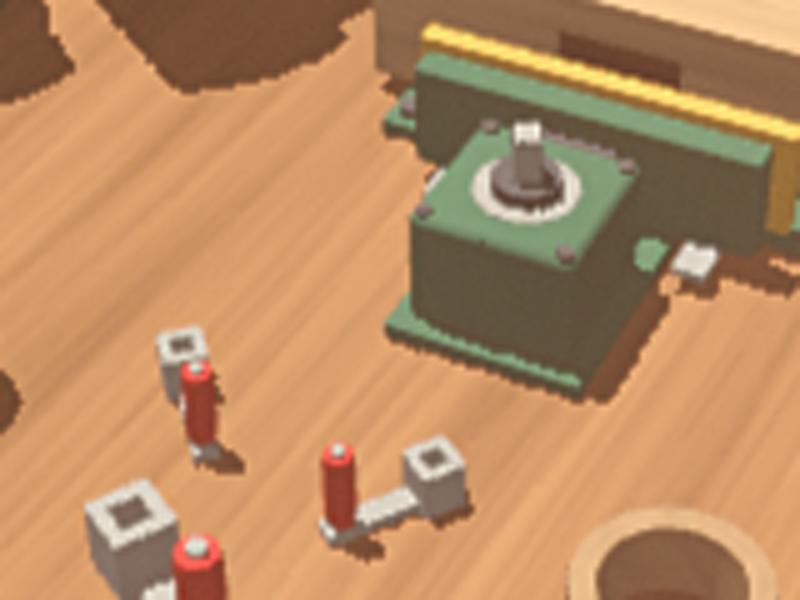

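Run:
```python
from h import *
c=read_camera("wrist");print(np.round(c["hand_eye"],3),c["mtx"])
v=V("wrist0");print(v.px(320,200,0),v.px(320,350,0),v.p)
t=V("top0")
# shaft: pixel in crop (193,197)->; corners estimates by depth
P=t.cloud()
m=(P[...,2]>.11)&(abs(P[...,0]-.575)<.03)&(abs(P[...,1]+.078)<.03)
print(P[m].round(3))
# top of jaw pieces
for n,u,w in [("yellow",312,180),("jawgreen",318,180),("casetop",290,150),("fence",226,185)]: print(n,t.px(u,w).round(4))
t.crop(215,120,375,250,5,"pics/c3.png")
```

```text
[[ 0.001  0.959  0.283  0.071]
 [ 1.    -0.001  0.    -0.   ]
 [ 0.001  0.283 -0.959  0.03 ]
 [ 0.     0.     0.     1.   ]] [[290.02405598   0.         321.93222599]
 [  0.         290.02405598 198.30768567]
 [  0.           0.           1.        ]]
[0.27379484 0.4749858  0.        ] [0.49867298 0.36704728 0.        ] [0.17339334 0.52661742 0.37462241]
[[ 0.588 -0.079  0.119]
 [ 0.587 -0.081  0.122]
 [ 0.584 -0.075  0.127]
 [ 0.584 -0.078  0.124]
 [ 0.585 -0.082  0.119]
 [ 0.581 -0.07   0.118]
 [ 0.581 -0.073  0.123]
 [ 0.581 -0.076  0.123]
 [ 0.581 -0.079  0.121]
 [ 0.581 -0.081  0.126]
 [ 0.581 -0.084  0.124]
 [ 0.578 -0.07   0.119]
 [ 0.578 -0.073  0.119]
 [ 0.578 -0.076  0.124]
 [ 0.578 -0.079  0.123]
 [ 0.578 -0.081  0.127]
 [ 0.578 -0.084  0.128]
 [ 0.579 -0.088  0.117]
 [ 0.576 -0.073  0.117]
 [ 0.575 -0.075  0.126]
 [ 0.575 -0.079  0.123]
 [ 0.575 -0.082  0.122]
 [ 0.575 -0.084  0.126]
 [ 0.575 -0.087  0.123]
 [ 0.573 -0.073  0.115]
 [ 0.572 -0.076  0.123]
 [ 0.572 -0.079  0.124]
 [ 0.572 -0.082  0.123]
 [ 0.573 -0.085  0.115]
 [ 0.569 -0.076  0.122]
 [ 0.569 -0.079  0.121]]
yellow [0.5787 0.0303 0.0829]
jawgreen [0.5785 0.0118 0.0864]
casetop [0.6646 0.0958 0.1195]
fence [0.561  0.2931 0.0853]
```

View pics/c3.png

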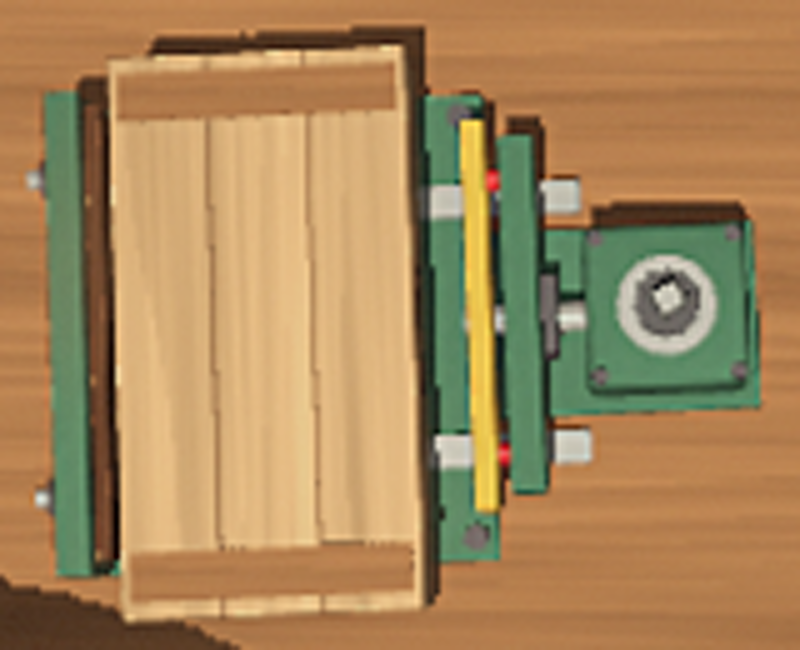

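{"method": "move_arm", "body": {
  "rows": [
    [34,-57.5,0,0,0,0,0],
    [34,-57.5,0,0,0,0,0],
    [34,-57.5,0,0,0,0,0],
    [34,-57.5,0,0,0,0,0],
    [34,-57.5,0,0,0,0,0],
    [34,-57.5,0,0,0,0,0],
    [34,-57.5,0,0,0,0,0],
    [34,-57.5,0,0,0,0,0],
    [34,-57.5,0,0,0,0,0],
    [34,-57.5,0,0,0,0,0],
    [34,-57.5,0,0,0,0,0],
    [34,-57.5,0,0,0,0,0]
  ]
}}

```text
time: 1.4
tool_pos: [0.5437, -0.0225, 0.4044]
ee_rot: [[-0.902, 0.432, -0.0], [0.432, 0.902, -0.001], [0.0, -0.001, -1.0]]
wrist_force: [0.5, 0.3, -0.1]
grip_width: 1.002
```

{"method": "move_arm", "body": {
  "rows": [
    [3,-5.5,0,0,0,0,0],
    [3,-5.5,0,0,0,0,0],
    [3,-5.5,0,0,0,0,0],
    [3,-5.5,0,0,0,0,0],
    [3,-5.5,0,0,0,0,0]
  ]
}}

```text
time: 1.9
tool_pos: [0.5733, -0.0762, 0.4046]
ee_rot: [[-0.902, 0.431, -0.0], [0.431, 0.902, -0.0], [0.0, -0.0, -1.0]]
wrist_force: [0.0, -0.4, -0.4]
grip_width: 1.003
```

Run:
```python
from h import *
cap("wrist","w1");v=V("w1");print(v.p)
u,w=v.proj([.577,-.079,.125]);print(u,w)
u=int(u);w=int(w)
v.crop(u-60,w-45,u+60,w+45,6,"pics/c4.png");print(u-60,w-45)
```

```text
[ 0.5090247  -0.04567379  0.37501444]
321.3287467085167 200.3909996374759
261 155
```

View pics/w1.png

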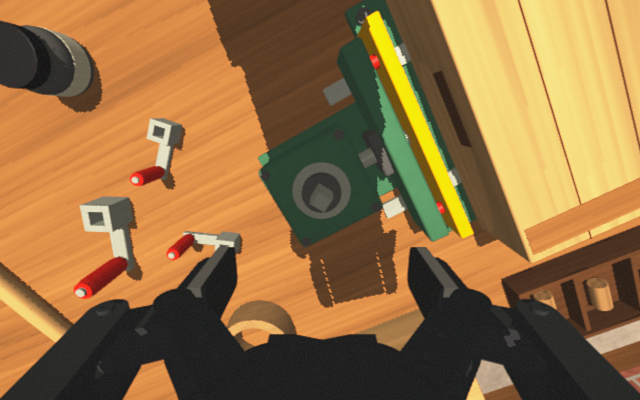

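View pics/c4.png

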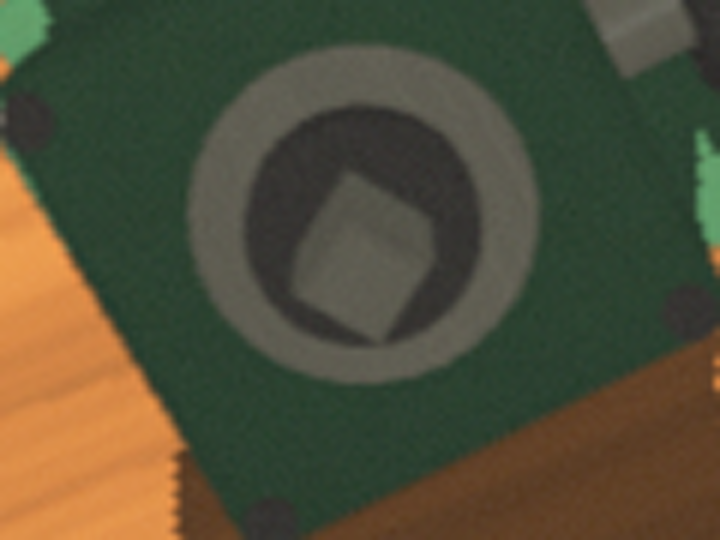

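The shaft sits near (321,198) in the wrist image, inside its collar and low in contrast. I'll enhance it.

Run:
```python
from h import *
v=V("w1")
g=cv2.cvtColor(v.im[170:222,290:352],cv2.COLOR_RGB2GRAY)
g=cv2.resize(g,None,fx=12,fy=12,interpolation=cv2.INTER_CUBIC)
g=cv2.GaussianBlur(g,(0,0),5)
g=np.clip((g.astype(float)-40)*255/(110-40),0,255).astype(np.uint8)
g=cv2.applyColorMap(g,cv2.COLORMAP_JET)
cv2.imwrite("pics/c5.png",g)
```

```text
(no output)
```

View pics/c5.png

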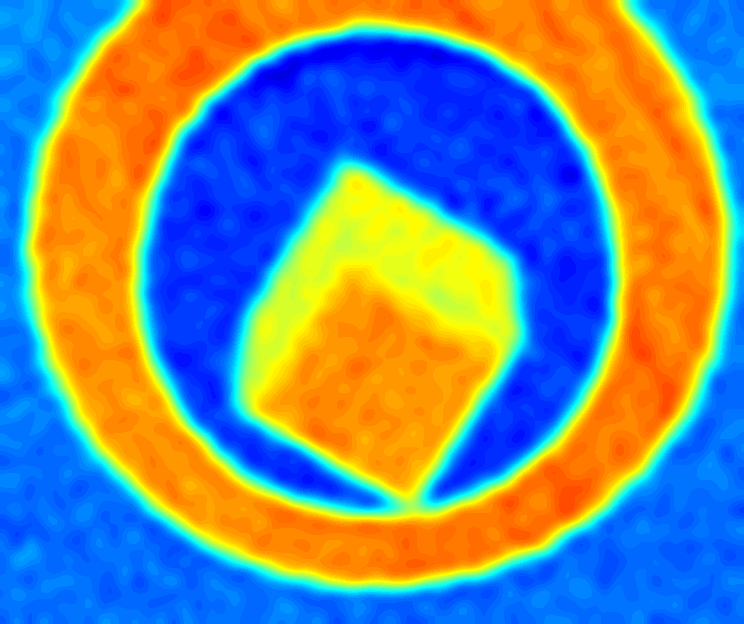

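Run:
```python
from h import *
v=V("w1")
f=lambda u,w,h: v.px(290+(u+.5)/12-.5,170+(w+.5)/12-.5,h)
print("collar",f(375.5,272,.095))
C=[f(*c,.125) for c in [(352,268),(505,352),(410,505),(250,408)]]
C=np.array(C);print(C.round(4),C.mean(0))
for i in range(4):
    d=C[(i+1)%4]-C[i];print(np.linalg.norm(d),np.degrees(np.arctan2(d[1],d[0])))
# edges of taper/body
for a,b in [((352,165),(510,255)),((345,170),(250,320))]:
    d=f(*b,.12)-f(*a,.12);print(np.degrees(np.arctan2(d[1],d[0])))
t=V("top0");g=cv2.resize(t.im[170:192,338:360,::-1],None,fx=24,fy=24,interpolation=cv2.INTER_CUBIC);cv2.imwrite("pics/c6.png",g)
# clamp axis: along gearbox edges? use yellow and case in wrist
P=v.cloud()
hsv=cv2.cvtColor(v.im,cv2.COLOR_RGB2HSV)
y=(hsv[...,0]>22)&(hsv[...,0]<33)&(hsv[...,1]>200)&(hsv[...,2]>150)&(P[...,2]>.07)
Q=P[y];print(len(Q),Q.min(0),Q.max(0));
import collections
vx,vy,x0,y0=cv2.fitLine(Q[:,:2].astype(np.float32),cv2.DIST_HUBER,0,.01,.01).ravel();print("yellow dir",np.degrees(np.arctan2(vy,vx)),x0,y0,np.median(Q[:,2]))
```

```text
collar [ 0.57722387 -0.07976467  0.095     ]
[[ 0.5689 -0.0776  0.125 ]
 [ 0.5797 -0.07    0.125 ]
 [ 0.5876 -0.0816  0.125 ]
 [ 0.5754 -0.0892  0.125 ]] [ 0.57789898 -0.07961217  0.125     ]
0.013170941729061313 34.883199387188675
0.014046309576938091 -55.81716106153001
0.014317735969441126 -148.06725905310512
0.01337158672935374 119.30615216055955
34.18018747650393
-57.25987410149044
3212 [ 0.45230139 -0.04567379  0.08423192] [0.6908874  0.046937   0.37501444]
yellow dir 3.3147023 0.55966324 0.033263326 0.08719700331543256
```

View pics/c6.png

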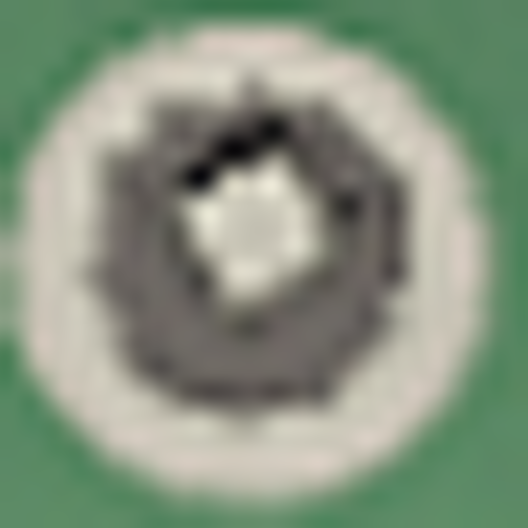

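{"method": "move_arm", "body": {
  "rows": [
    [-4.5,-28.5,-7.5,0,0,0,0],
    [-4.5,-28.5,-7.5,0,0,0,0],
    [-4.5,-28.5,-7.5,0,0,0,0],
    [-4.5,-28.5,-7.5,0,0,0,0],
    [-4.5,-28.5,-7.5,0,0,0,0],
    [-4.5,-28.5,-7.5,0,0,0,0],
    [-4.5,-28.5,-7.5,0,0,0,0],
    [-4.5,-28.5,-7.5,0,0,0,0],
    [-4.5,-28.5,-7.5,0,0,0,0]
  ]
}}

```text
time: 2.85
tool_pos: [0.5288, -0.3599, 0.3303]
ee_rot: [[-0.903, 0.429, 0.001], [0.429, 0.903, -0.001], [-0.001, -0.0, -1.0]]
wrist_force: [0.2, -0.4, -0.1]
grip_width: 0.999
```

Run:
```python
from h import *
cap("wrist","w2");v=V("w2");print(v.p)
u,w=v.proj([.499,-.349,.04]);print(u,w);print(v.proj([.564,-.378,.08]))
u=int(u);w=int(w)
v.crop(u-70,w-50,u+70,w+60,5,"pics/c7.png");print(u-70,w-50, observe()["joint_positions"])
```

```text
[ 0.46454204 -0.32940038  0.30068126]
319.01314396474055 158.27273028158552
(np.float64(320.69682803583663), np.float64(250.25465213726432))
249 108 [-6.54517590e-01  5.62092606e-01  1.32568941e+00 -3.09483442e-04
  1.25268371e+00 -1.78168614e+00]
```

View pics/w2.png

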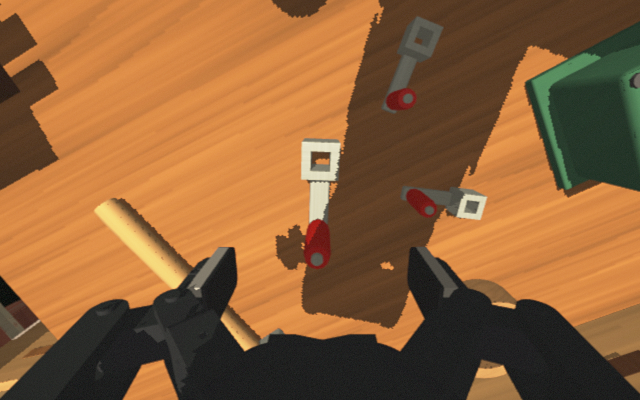

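View pics/c7.png

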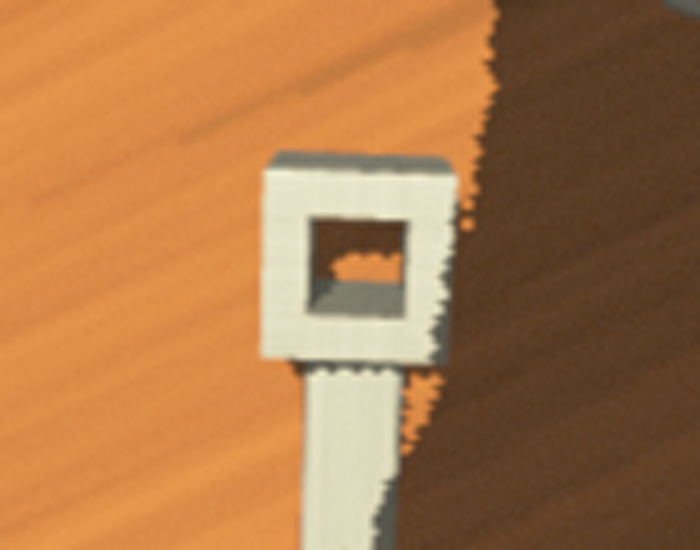

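Run:
```python
from h import *
v=V("w2")
f=lambda u,w,h: v.px(249+(u+.5)/5-.5,108+(w+.5)/5-.5,h)
for L in ([(311,217),(407,217),(407,316),(310,314)],[(263,168),(457,172),(452,362),(262,358)]):
    C=np.array([f(*c,.04) for c in L]);print(C.mean(0))
    for i in range(4):
        d=C[(i+1)%4]-C[i];print(np.linalg.norm(d).round(4),np.degrees(np.arctan2(d[1],d[0])))
a=v.px(317.5,192,.012);b=v.px(316.5,259,.080);print("arm",a,"grip top",b)
d=f(302,540,.012)-f(307,370,.012);print(np.degrees(np.arctan2(d[1],d[0])));d=f(395,540,.012)-f(402,370,.012);print(np.degrees(np.arctan2(d[1],d[0])))
print(v.proj([.5,-.35,.04]))
```

```text
[ 0.50165703 -0.34893131  0.04      ]
0.0172 64.6422445765245
0.018 -24.914451540520034
0.0177 -116.55095276736247
0.0176 153.41578081825676
[ 0.50168728 -0.34899542  0.04      ]
0.0344 63.47554321402051
0.0345 -25.882743138412174
0.035 -116.5849338190996
0.0344 153.16548921069653
arm [ 0.53348361 -0.36753721  0.012     ] grip top [ 0.56983795 -0.38470779  0.08      ]
-27.67775172571718
-27.270551730746725
(np.float64(318.4904954460502), np.float64(159.7466926255816))
```

{"method": "move_arm", "body": {
  "rows": [
    [-2.7,1.1,-3,0,0,-0.017,0],
    [-2.7,1.1,-7,0,0,-0.017,0],
    [-2.7,1.1,-11,0,0,-0.017,0],
    [-2.7,1.1,-13.5,0,0,-0.017,0],
    [-2.7,1.1,-15,0,0,-0.017,0],
    [-2.7,1.1,-15,0,0,-0.017,0],
    [-2.7,1.1,-15,0,0,-0.017,0.2],
    [-2.7,1.1,-15,0,0,-0.017,0.4]
  ],
  "squeeze": 40
}}

```text
time: 3.7
tool_pos: [0.5024, -0.3488, 0.1822]
ee_rot: [[-0.896, 0.444, 0.003], [0.444, 0.896, -0.003], [-0.004, -0.001, -1.0]]
wrist_force: [-0.2, -0.6, 0.8]
grip_width: 0.691
```

Run:
```python
from h import *
cap("wrist","w3");v=V("w3");v.crop(200,100,440,280,3,"pics/c8.png");print(observe()["wrist_force"],observe()["tool_pos"])
```

```text
[0.26267238 0.75806444 0.59194388] [ 0.50230828 -0.34886831  0.18205665]
```

View pics/c8.png

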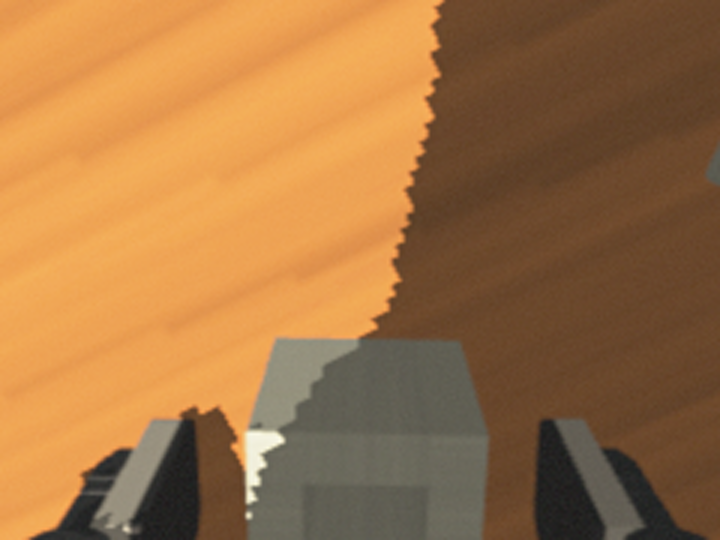

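The hub (crop centre x ≈ 365) sits midway between the pads (≈195 and 540), so I'll close on it.

{"method": "move_arm", "body": {
  "rows": [
    [0,0,0,0,0,0,0.6],
    [0,0,0,0,0,0,0.7],
    [0,0,0,0,0,0,0.8],
    [0,0,0,0,0,0,0.8],
    [0,0,0,0,0,0,0.8]
  ],
  "squeeze": 60
}}

```text
time: 4.25
tool_pos: [0.5026, -0.3492, 0.1835]
ee_rot: [[-0.896, 0.444, 0.004], [0.444, 0.896, -0.004], [-0.006, -0.002, -1.0]]
wrist_force: [-1.4, 0.7, 9.2]
grip_width: 0.388
```

{"method": "move_arm", "body": {
  "rows": [
    [0,0,1,0,0,0,0.9],
    [0,0,3,0,0,0,0.9],
    [0,0,6,0,0,0,0.9],
    [0,0,10,0,0,0,0.9],
    [0,0,14,0,0,0,0.9],
    [0,0,16,0,0,0,0.9],
    [0,0,16,0,0,0,0.9]
  ]
}}

```text
time: 4.95
tool_pos: [0.5026, -0.3491, 0.3471]
ee_rot: [[-0.896, 0.444, 0.009], [0.444, 0.896, -0.007], [-0.011, -0.003, -1.0]]
wrist_force: [-0.6, 0.3, -5.6]
grip_width: 0.387
```

Run:
```python
from h import *
cap("wrist","w4");cap("scene","s4");v=V("w4");v.crop(200,150,440,330,3,"pics/c9.png");s=observe();print(s["wrist_force"],s["tool_pos"],s["ft_torque"],s["ee_rot"])
V("scene0")
v=V("s4");u,w=v.proj([.5,-.35,.2]);u=int(u);w=int(w);v.crop(max(u-80,0),max(w-60,0),u+80,w+60,5,"pics/c10.png")
```

```text
[-0.4848338  -0.22236161 -5.80500459] [ 0.5023063  -0.34895556  0.34260363] [0.02131603 0.02931217 0.02720803] [[-0.89584388  0.44435528  0.00348117]
 [ 0.44434604  0.89584977 -0.0031298 ]
 [-0.00450934 -0.00125697 -0.99998904]]
```

View pics/c9.png

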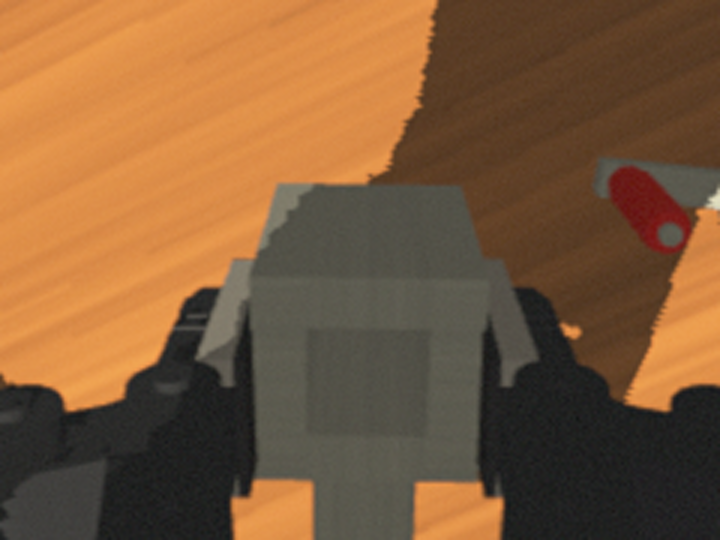

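View pics/c10.png

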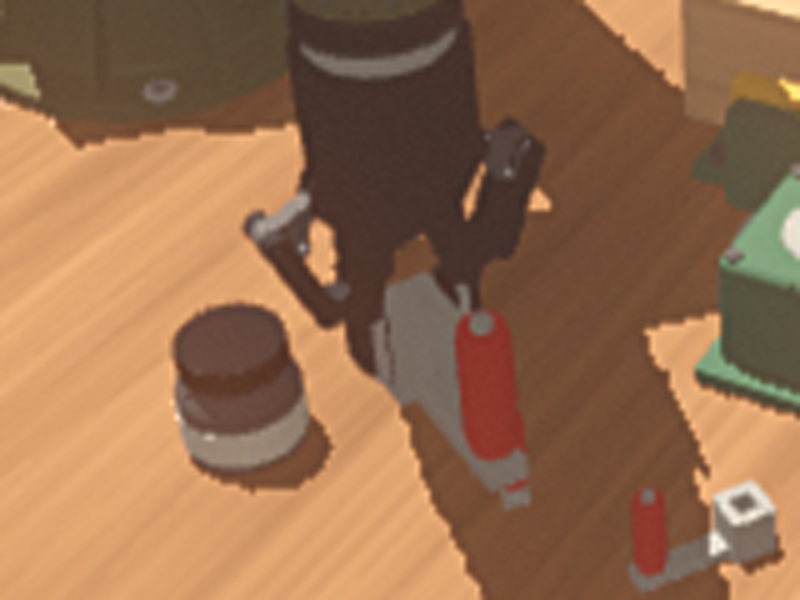

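Run:
```python
from h import *
v=V("w4");P=v.cloud()
s=observe();R=s["ee_rot"];p=s["tool_pos"]
# hub top in crop: x 255..485, y 280..475
f=lambda u,w:(200+u/3,150+w/3)
Q=(P-p)@R  # tool coords
sel=[]
for n,(a,b,c,d) in {"top":(262,285,478,470),"side":(290,195,450,270)}.items():
    u0,w0=f(a,b);u1,w1=f(c,d)
    q=Q[int(w0):int(w1)+1,int(u0):int(u1)+1].reshape(-1,3)
    q=q[(q[:,2]>.1)]
    q=q[abs(q[:,2]-np.median(q[:,2]))<.02]
    m=q.mean(0);U,S,Vt=np.linalg.svd(q-m);print(n,m,Vt[2],S, q[:,0].min(),q[:,0].max())
# hole: deeper pixels
for u,w in [(280,300),(280,460),(460,300),(460,460),(365,380),(365,500),(365,530)]:
    a,b=f(u,w);print(u,w,Q[int(b),int(a)].round(4))
```

```text
top [-0.00088972  0.00020849  0.14000428] [-0.21614235 -0.01790612 -0.97619765] [0.64215893 0.61749443 0.29452613] -0.01529298457126127 0.016659145938836283
side [1.72379745e-02 1.35496114e-04 1.54592404e-01] [-0.99989301 -0.01434628 -0.00285413] [0.35656767 0.28784927 0.00916627] 0.016098837212209338 0.018130842743774047
280 300 [ 0.0135 -0.0127  0.1379]
280 460 [-0.0129 -0.0134  0.1376]
460 300 [0.0134 0.013  0.1382]
460 460 [-0.0134  0.0139  0.1385]
365 380 [-0.0084 -0.0008  0.1528]
365 500 [-0.0423 -0.0009  0.1654]
365 530 [-0.0495 -0.0009  0.1657]
```

{"method": "move_arm", "body": {
  "rows": [
    [0.8,3,0,0,0,-0.06,0.9],
    [2,7,0,0,0,-0.16,0.9],
    [3.2,11.5,0,0,0,-0.26,0.9],
    [4.4,16,0,0,0,-0.36,0.9],
    [5.7,20.5,0,0,0,-0.45,0.9],
    [6.8,24.4,0,0,0,-0.52,0.9],
    [7.52,26.93,0,0,0,-0.548,0.9],
    [7.52,26.93,0,0,0,-0.548,0.9],
    [7.52,26.93,0,0,0,-0.548,0.9],
    [7.52,26.93,0,0,0,-0.548,0.9]
  ]
}}

```text
time: 6.05
tool_pos: [0.5773, -0.0804, 0.3415]
ee_rot: [[-0.533, 0.846, -0.001], [0.846, 0.533, -0.004], [-0.003, -0.003, -1.0]]
wrist_force: [0.2, -1.0, -4.4]
grip_width: 0.392
```

Run:
```python
from h import *
cap("wrist","w5");cap("scene","s5");cap("top","t5");s=observe();print(s["wrist_force"],s["tool_pos"],s["ft_torque"],s["ee_rot"],s["joint_positions"])
v=V("s5");u,w=v.proj([.5775,-.0797,.15]);u=int(u);w=int(w);v.crop(max(u-60,0),max(w-45,0),u+60,w+45,6,"pics/c11.png")
```

```text
[-0.16047121  0.22079781 -4.08134673] [ 0.57731065 -0.08052956  0.34226977] [0.03949732 0.05553902 0.00245475] [[-5.32202492e-01  8.46616789e-01  7.21209593e-04]
 [ 8.46607102e-01  5.32200155e-01 -4.40564140e-03]
 [-4.11371783e-03 -1.73411217e-03 -9.99990035e-01]] [-0.2009152   0.42801046  1.49672257 -0.00445147  1.21527693 -0.76057077]
```

View pics/w5.png

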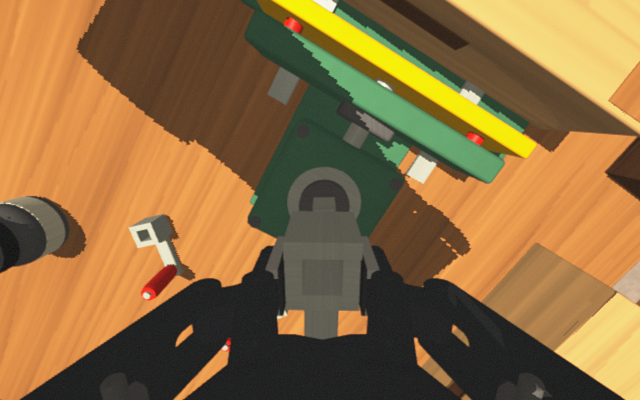

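View pics/c11.png

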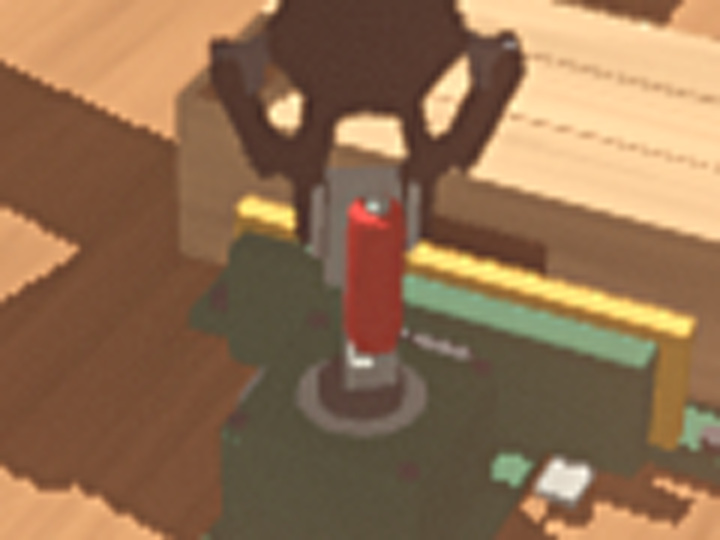

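The hub is directly above the shaft, with the shaft at (324,205) and the hub at ~(325,280). I'll zoom in to check yaw and lateral offset.

Run:
```python
from h import *
v=V("w5")
g=cv2.cvtColor(v.im[165:320,265:385],cv2.COLOR_RGB2GRAY)
g=cv2.resize(g,None,fx=5,fy=5,interpolation=cv2.INTER_CUBIC)
g=cv2.GaussianBlur(g,(0,0),2.5)
g=np.clip((g.astype(float)-30)*255/(80),0,255).astype(np.uint8)
cv2.imwrite("pics/c12.png",cv2.applyColorMap(g,cv2.COLORMAP_JET)[:600])
```

```text
(no output)
```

View pics/c12.png

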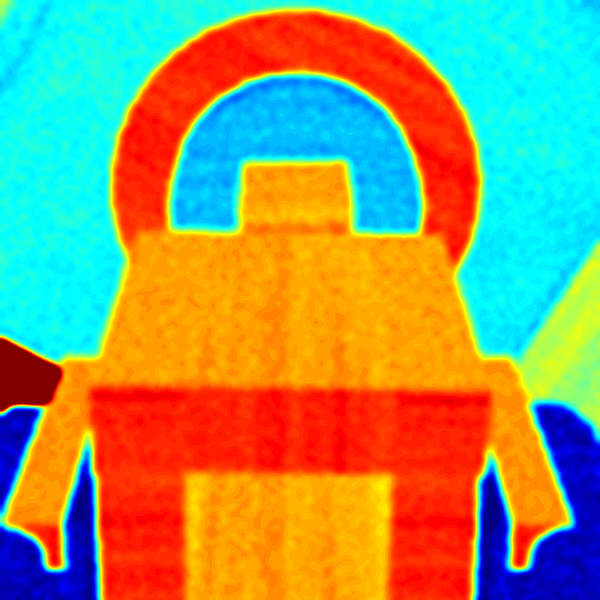

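{"method": "move_arm", "body": {
  "rows": [
    [0.07,0.08,-1.5,0.004,0,0,0.9],
    [0.07,0.08,-3,0.004,0,0,0.9],
    [0.07,0.08,-3.3,0.004,0,0,0.9],
    [0.07,0.08,-3.6,0.004,0,0,0.9],
    [0.07,0.08,-3.9,0.004,0,0,0.9],
    [0.07,0.08,-4.2,0.004,0,0,0.9]
  ]
}}

```text
time: 6.8
tool_pos: [0.5783, -0.08, 0.3009]
ee_rot: [[-0.532, 0.847, 0.003], [0.847, 0.532, -0.001], [-0.003, 0.002, -1.0]]
wrist_force: [2.5, -4.1, -2.0]
grip_width: 0.389
```

{"method": "move_arm", "body": {
  "rows": [
    [0.03,-0.06,-0.1,0,0,0,0.9],
    [0.03,-0.06,-0.4,0,0,0,0.9],
    [0.03,-0.06,-0.7,0,0,0,0.9],
    [0.03,-0.06,-1.0,0,0,0,0.9]
  ]
}}

```text
time: 7.2
tool_pos: [0.5785, -0.0805, 0.2905]
ee_rot: [[-0.532, 0.847, 0.003], [0.847, 0.532, -0.001], [-0.002, 0.002, -1.0]]
wrist_force: [-0.4, -0.5, -4.6]
grip_width: 0.39
```

No side force now and only the crank's weight on the wrist, so it is on the shaft. Continuing down.

{"method": "move_arm", "body": {
  "rows": [
    [0,0,-0.3,0,0,0,0.9],
    [0,0,-0.6,0,0,0,0.9],
    [0,0,-0.9,0,0,0,0.9],
    [0,0,-1.1,0,0,0,0.9]
  ]
}}

```text
time: 7.6
tool_pos: [0.5785, -0.0805, 0.2792]
ee_rot: [[-0.532, 0.847, 0.002], [0.847, 0.532, -0.001], [-0.002, 0.001, -1.0]]
wrist_force: [-0.4, -0.6, -3.8]
grip_width: 0.389
```

{"method": "move_arm", "body": {
  "rows": [
    [0,0,-0.1,0,0,0,0.9],
    [0,0,-0.2,0,0,0,0.9],
    [0,0,-0.3,0,0,0,0.9]
  ]
}}

```text
time: 7.9
tool_pos: [0.5785, -0.0805, 0.2784]
ee_rot: [[-0.532, 0.847, 0.003], [0.847, 0.532, -0.001], [-0.003, 0.002, -1.0]]
wrist_force: [-16.4, 4.4, 27.2]
grip_width: 0.385
```

Contact with the collar at TCP z ≈ 0.2785. I'll relieve the pressure and open.

{"method": "move_arm", "body": {
  "rows": [
    [0,0,0.05,0,0,0,0.9],
    [0,0,0.05,0,0,0,0.5],
    [0,0,0.05,0,0,0,0.3],
    [0,0,0.05,0,0,0,0.3]
  ]
}}

```text
time: 8.3
tool_pos: [0.5786, -0.0805, 0.2789]
ee_rot: [[-0.532, 0.847, 0.003], [0.847, 0.532, -0.001], [-0.003, 0.002, -1.0]]
wrist_force: [0.6, 0.4, 0.1]
grip_width: 0.699
```

Run:
```python
from h import *
cap("wrist","w6");s=observe();print(s["wrist_force"],s["tool_pos"],s["grip_width"])
v=V("w6");v.crop(220,170,430,330,3.8,"pics/c13.png")
```

```text
[ 0.15875714 -0.12380554  0.88752965] [ 0.57852916 -0.08047304  0.27883181] 0.6986742186333498
```

View pics/c13.png

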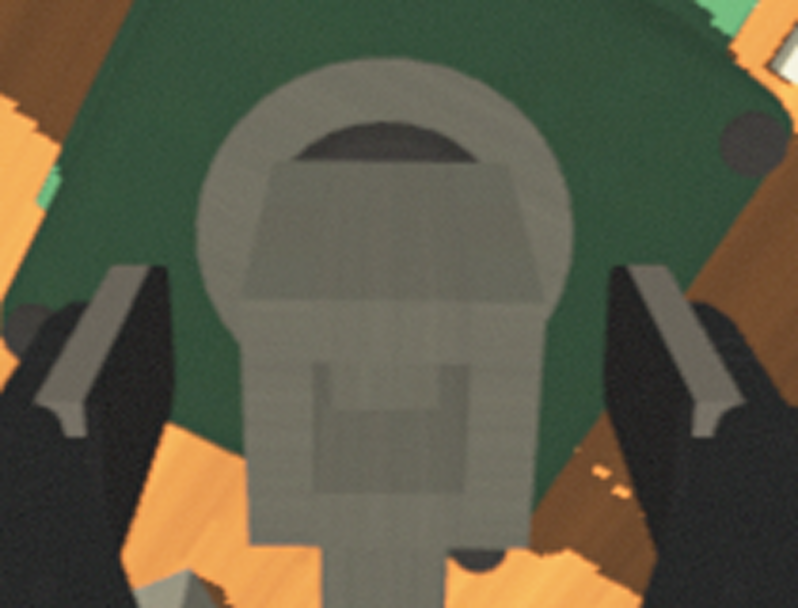

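{"method": "move_arm", "body": {
  "rows": [
    [0,0,1.5,0,0,0,0.2],
    [0,0,5,0,0,0,0.2],
    [0,0,10,0,0,0,0.2],
    [2,-3,12,0,0,0,0.2],
    [4.1,-6.3,12,0,0,0,0.2],
    [4.1,-6.3,12,0,0,0,0.2],
    [4.1,-6.3,12,0,0,0,0.2]
  ]
}}

```text
time: 9.05
tool_pos: [0.6195, -0.1439, 0.3992]
ee_rot: [[-0.531, 0.847, 0.003], [0.847, 0.531, -0.001], [-0.003, 0.002, -1.0]]
wrist_force: [0.4, 0.4, -0.3]
grip_width: 0.801
```

Run:
```python
from h import *
cap("wrist","w7");cap("top","t7");s=observe();print(s["wrist_force"],s["tool_pos"],s["joint_positions"])
v=V("w7");print(v.proj([.6193,-.1434,.175]));print(v.proj([.5785,-.0805,.125]))
```

```text
[0.01756044 0.33976894 0.5502837 ] [ 0.61925573 -0.14285302  0.39918834] [-2.84298907e-01  4.96799347e-01  1.26134179e+00 -3.85255769e-04
  1.38017264e+00 -8.45970179e-01]
(np.float64(321.15354890204213), np.float64(215.30851520053778))
(np.float64(319.8329520422683), np.float64(106.1634200980681))
```

View pics/w7.png

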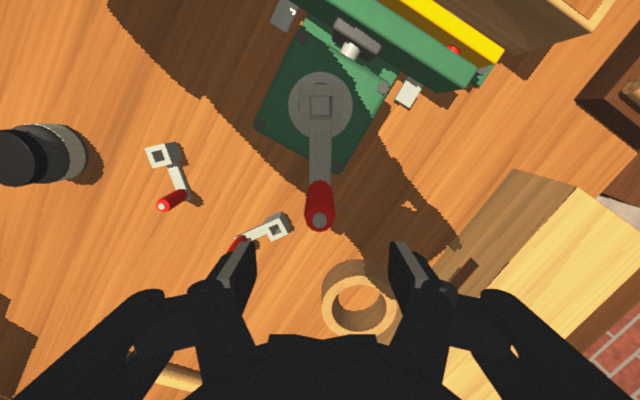

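View pics/t7.png

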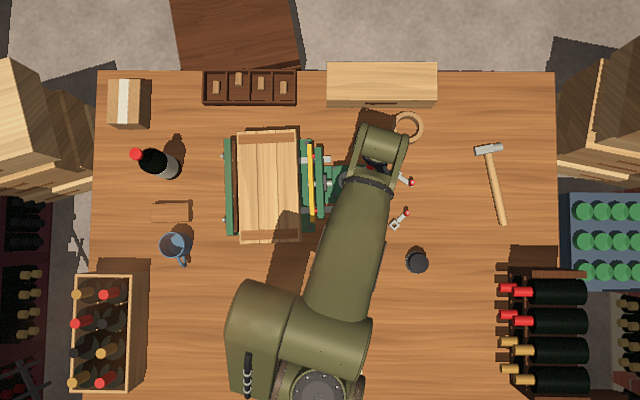

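Run:
```python
from h import *
v=V("w7");g=v.px(319.5,219,.175);print("grip",g,g[:2]-[.5785,-.0805],np.linalg.norm(g[:2]-[.5785,-.0805]));print("shafttop",v.px(320.5,105.5,.125))
P=v.cloud();print(P[219,318:322],P[105,318:322])
t=V("top0")
Z=t.cloud()
n=np.array([-.058,.998])  # jaw y
for r in (155,170,195):
    row=Z[r,222:345]; print(r)
    print([(222+i,int(1000*(p[:2]-[.5785,-.0805])@n),int(1000*p[2])) for i,p in enumerate(row)])
```

```text
grip [ 0.61978937 -0.14640184  0.175     ] [ 0.04128937 -0.06590184] 0.07776801330527919
shafttop [ 0.57868388 -0.07978454  0.125     ]
[[ 0.61863081 -0.14654196  0.17631779]
 [ 0.61910008 -0.14594311  0.17699988]
 [ 0.61976387 -0.14567316  0.17667022]
 [ 0.62012862 -0.14491835  0.17784933]] [[ 0.57681653 -0.08054863  0.12661556]
 [ 0.57750236 -0.08013272  0.12722649]
 [ 0.5781515  -0.07968488  0.1256699 ]
 [ 0.57883386 -0.07926567  0.12606486]]
155
[(222, 389, 56), (223, 384, 65), (224, 377, 81), (225, 373, 86), (226, 371, 84), (227, 368, 81), (228, 364, 84), (229, 362, 80), (230, 359, 81), (231, 358, 69), (232, 352, 85), (233, 350, 79), (234, 347, 77), (235, 345, 72), (236, 345, 55), (237, 331, 115), (238, 329, 111), (239, 325, 116), (240, 322, 114), (241, 319, 112), (242, 317, 107), (243, 313, 111), (244, 311, 109), (245, 306, 118), (246, 305, 109), (247, 302, 107), (248, 298, 113), (249, 297, 102), (250, 292, 113), (251, 289, 113), (252, 286, 111), (253, 283, 113), (254, 280, 112), (255, 277, 114), (256, 274, 113), (257, 271, 109), (258, 268, 111), (259, 264, 117), (260, 262, 115
[... 4630 characters left out ...]
, (299, 155, 39), (300, 153, 12), (301, 150, 8), (302, 147, 9), (303, 143, 16), (304, 141, 7), (305, 137, 7), (306, 134, 14), (307, 131, 14), (308, 128, 11), (309, 121, 88), (310, 118, 92), (311, 115, 87), (312, 112, 88), (313, 109, 74), (314, 109, 4), (315, 105, 18), (316, 100, 79), (317, 97, 84), (318, 94, 83), (319, 91, 84), (320, 88, 84), (321, 85, 80), (322, 82, 81), (323, 79, 42), (324, 77, 9), (325, 73, 19), (326, 70, 5), (327, 67, 13), (328, 64, 13), (329, 61, 7), (330, 58, 10), (331, 54, 9), (332, 51, 74), (333, 48, 83), (334, 45, 83), (335, 42, 91), (336, 39, 89), (337, 36, 86), (338, 33, 88), (339, 30, 87), (340, 27, 80), (341, 24, 79), (342, 21, 86), (343, 18, 83), (344, 15, 84)]
```

{"method": "move_arm", "body": {
  "rows": [
    [0,-0.1,-3,0,0,0,0.3],
    [0,-0.1,-6,0,0,0,0.3],
    [0,-0.1,-8.5,0,0,0,0.4],
    [0,-0.1,-9.7,0,0,0,0.5],
    [0,-0.1,-9.7,0,0,0,0.6],
    [0,-0.1,-9.7,0,0,0,0.7],
    [0,-0.1,-9.7,0,0,0,0.8],
    [0,-0.1,-9.7,0,0,0,0.9],
    [0,-0.1,-9.7,0,0,0,0.9]
  ],
  "squeeze": 40
}}

```text
time: 10.05
tool_pos: [0.6194, -0.1439, 0.3034]
ee_rot: [[-0.533, 0.846, 0.005], [0.846, 0.533, -0.002], [-0.004, 0.003, -1.0]]
wrist_force: [0.8, 0.0, 4.8]
grip_width: 0.269
```

Run:
```python
from h import *
cap("wrist","w8");s=observe();print(s["wrist_force"],s["ft_torque"],s["tool_pos"],s["grip_width"])
```

```text
[2.07014918 0.98115325 5.46993908] [ 0.19491933 -0.18471911 -0.01142156] [ 0.61943296 -0.14387061  0.30331308] 0.2691685358490325
```

View pics/w8.png

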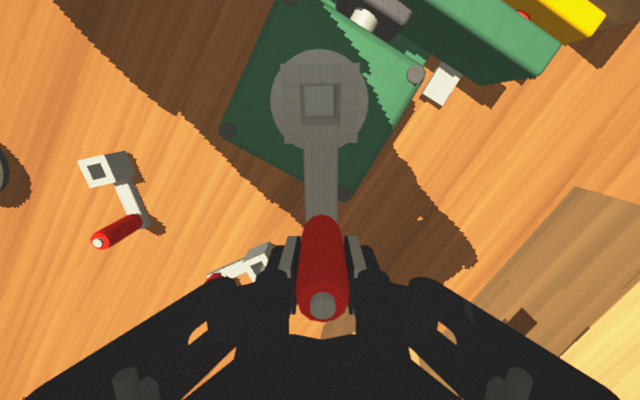

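```bash
cat > wind.py <<'E'
from h import *
import sys
a0=float(sys.argv[1]);step=float(sys.argv[2]);n=int(sys.argv[3]);cx=float(sys.argv[4]) if len(sys.argv)>4 else .5785;cy=float(sys.argv[5]) if len(sys.argv)>5 else -.0805
s=observe();p=s["tool_pos"];d=p[:2]-[cx,cy];f=s["wrist_force"]
a=np.arctan2(d[1],d[0]);rad=np.array([np.cos(a),np.sin(a)]);tan=np.array([np.sin(a),-np.cos(a)])
print("t",s["time"],"ang",np.degrees(a).round(2),"r",np.linalg.norm(d).round(4),"z",p[2].round(4),"Frad",(f[:2]@rad).round(1),"Ftan(cw)",(f[:2]@tan).round(1),"Fz",f[2].round(1),"w",s["grip_width"].round(3),"j",s["joint_positions"].round(2))
rows=[]
for i in range(1,n+1):
    b=np.radians(a0-step*i);q=np.array([cx+.075*np.cos(b),cy+.075*np.sin(b)])-p[:2]
    rows.append([round(100*q[0],2),round(100*q[1],2),round(100*(.303-p[2]),2),0,0,0,.9])
print(rows)
E
python3 wind.py -57.2 7.5 12
```

```text
Traceback (most recent call last):
  File "wind.py", line 6, in <module>
    print("t",s["time"],"ang",np.degrees(a).round(2),"r",np.linalg.norm(d).round(4),"z",p[2].round(4),"Frad",(f[:2]@rad).round(1),"Ftan(cw)",(f[:2]@tan).round(1),"Fz",f[2].round(1),"w",s["grip_width"].round(3),"j",s["joint_positions"].round(2))
                                                                                                                                                                                         ^^^^^^^^^^^^^^^^^^^^^
AttributeError: 'float' object has no attribute 'round'
```

```bash
sed -i 's/s\["grip_width"\].round(3)/round(s["grip_width"],3)/' wind.py; python3 wind.py -57.2 7.5 12
```

```text
t 10.1 ang -57.14 r 0.0754 z 0.3033 Frad 0.3 Ftan(cw) -2.3 Fz 5.5 w 0.269 j [-0.29  0.58  1.36 -0.    1.19 -0.85]
[[np.float64(-0.89), np.float64(-0.44), np.float64(-0.03), 0, 0, 0, 0.9], [np.float64(-1.8), np.float64(-0.8), np.float64(-0.03), 0, 0, 0, 0.9], [np.float64(-2.75), np.float64(-1.04), np.float64(-0.03), 0, 0, 0, 0.9], [np.float64(-3.73), np.float64(-1.15), np.float64(-0.03), 0, 0, 0, 0.9], [np.float64(-4.71), np.float64(-1.14), np.float64(-0.03), 0, 0, 0, 0.9], [np.float64(-5.68), np.float64(-0.99), np.float64(-0.03), 0, 0, 0, 0.9], [np.float64(-6.62), np.float64(-0.72), np.float64(-0.03), 0, 0, 0, 0.9], [np.float64(-7.52), np.float64(-0.33), np.float64(-0.03), 0, 0, 0, 0.9], [np.float64(-8.36), np.float64(0.17), np.float64(-0.03), 0, 0, 0, 0.9], [np.float64(-9.13), np.float64(0.78), np.float64(-0.03), 0, 0, 0, 0.9], [np.float64(-9.81), np.float64(1.49), np.float64(-0.03), 0, 0, 0, 0.9], [np.float64(-10.4), np.float64(2.27), np.float64(-0.03), 0, 0, 0, 0.9]]
```

{"method": "move_arm", "body": {
  "rows": [
    [-0.45,-0.25,0,0,0,0,0.9],
    [-1.3,-0.6,0,0,0,0,0.9],
    [-2.2,-0.9,0,0,0,0,0.9],
    [-3.2,-1.1,0,0,0,0,0.9]
  ]
}}

```text
time: 10.5
tool_pos: [0.5872, -0.1551, 0.3043]
ee_rot: [[-0.532, 0.846, 0.009], [0.846, 0.532, -0.002], [-0.007, 0.007, -1.0]]
wrist_force: [6.8, 4.6, 4.9]
grip_width: 0.269
```

```bash
sed -i 's/round(100\*q\[0\],2)/float(round(100*q[0],2))/;s/round(100\*q\[1\],2)/float(round(100*q[1],2))/;s/round(100\*(.303-p\[2\]),2)/float(round(100*(.303-p[2]),2))/' wind.py; python3 wind.py -83 7.5 12
```

```text
t 10.5 ang -83.36 r 0.0751 z 0.3043 Frad -3.8 Ftan(cw) -7.3 Fz 4.9 w 0.269 j [-0.32  0.52  1.46  0.    1.16 -0.88]
[[-0.93, -0.04, -0.13, 0, 0, 0, 0.9], [-1.91, 0.03, -0.13, 0, 0, 0, 0.9], [-2.87, 0.23, -0.13, 0, 0, 0, 0.9], [-3.8, 0.56, -0.13, 0, 0, 0, 0.9], [-4.67, 1.0, -0.13, 0, 0, 0, 0.9], [-5.49, 1.55, -0.13, 0, 0, 0, 0.9], [-6.22, 2.2, -0.13, 0, 0, 0, 0.9], [-6.86, 2.95, -0.13, 0, 0, 0, 0.9], [-7.4, 3.77, -0.13, 0, 0, 0, 0.9], [-7.82, 4.65, -0.13, 0, 0, 0, 0.9], [-8.13, 5.58, -0.13, 0, 0, 0, 0.9], [-8.31, 6.55, -0.13, 0, 0, 0, 0.9]]
```

{"method": "move_arm", "body": {
  "rows": [
    [-0.93,-0.04,-0.1,0,0,0,0.9],
    [-1.91,0.03,-0.1,0,0,0,0.9],
    [-2.87,0.23,-0.1,0,0,0,0.9],
    [-3.8,0.56,-0.1,0,0,0,0.9],
    [-4.67,1.0,-0.1,0,0,0,0.9],
    [-5.49,1.55,-0.1,0,0,0,0.9],
    [-6.22,2.2,-0.1,0,0,0,0.9],
    [-6.86,2.95,-0.1,0,0,0,0.9],
    [-7.4,3.77,-0.1,0,0,0,0.9],
    [-7.82,4.65,-0.1,0,0,0,0.9],
    [-8.13,5.58,-0.1,0,0,0,0.9],
    [-8.31,6.55,-0.1,0,0,0,0.9]
  ]
}}

```text
time: 11.7
tool_pos: [0.5022, -0.0912, 0.3047]
ee_rot: [[-0.531, 0.847, 0.005], [0.847, 0.532, -0.006], [-0.008, 0.001, -1.0]]
wrist_force: [-31.5, -13.9, 30.2]
grip_width: 0.272
```

```bash
python3 wind.py -173 7.5 12
```

```text
t 11.7 ang -172.0 r 0.077 z 0.3047 Frad 33.1 Ftan(cw) -9.4 Fz 30.2 w 0.272 j [-0.25  0.32  1.74 -0.    1.07 -0.81]
[[0.13, 1.14, -0.17, 0, 0, 0, 0.9], [0.2, 2.12, -0.17, 0, 0, 0, 0.9], [0.4, 3.08, -0.17, 0, 0, 0, 0.9], [0.73, 4.0, -0.17, 0, 0, 0, 0.9], [1.17, 4.88, -0.17, 0, 0, 0, 0.9], [1.72, 5.69, -0.17, 0, 0, 0, 0.9], [2.37, 6.42, -0.17, 0, 0, 0, 0.9], [3.12, 7.06, -0.17, 0, 0, 0, 0.9], [3.94, 7.6, -0.17, 0, 0, 0, 0.9], [4.82, 8.03, -0.17, 0, 0, 0, 0.9], [5.75, 8.33, -0.17, 0, 0, 0, 0.9], [6.71, 8.52, -0.17, 0, 0, 0, 0.9]]
```

{"method": "move_arm", "body": {
  "rows": [
    [-0.1,-0.02,0.05,0,0,0,0.9],
    [-0.2,-0.02,0.1,0,0,0,0.9],
    [-0.2,-0.02,0.1,0,0,0,0.9]
  ]
}}

```text
time: 12.0
tool_pos: [0.5004, -0.0917, 0.3063]
ee_rot: [[-0.531, 0.847, 0.011], [0.847, 0.531, -0.007], [-0.011, 0.005, -1.0]]
wrist_force: [13.7, 0.1, -3.0]
grip_width: 0.271
```

```bash
python3 - <<'E'
from h import *
cap("wrist","w9");cap("scene","s9");v=V("s9");u,w=v.proj([.55,-.0797,.13]);u=int(u);w=int(w);v.crop(max(u-60,0),max(w-45,0),u+60,w+45,6,"pics/c14.png")
E
python3 wind.py -172 7.5 1|head -1
```

```text
t 12.1 ang -171.81 r 0.0788 z 0.3063 Frad -14.4 Ftan(cw) -1.4 Fz -2.1 w 0.269 j [-0.25  0.31  1.75 -0.    1.07 -0.81]
```

View pics/c14.png

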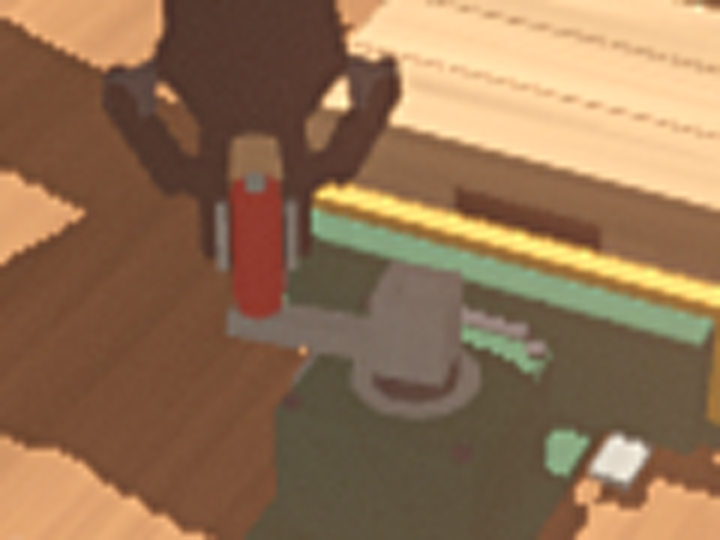

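View pics/w9.png

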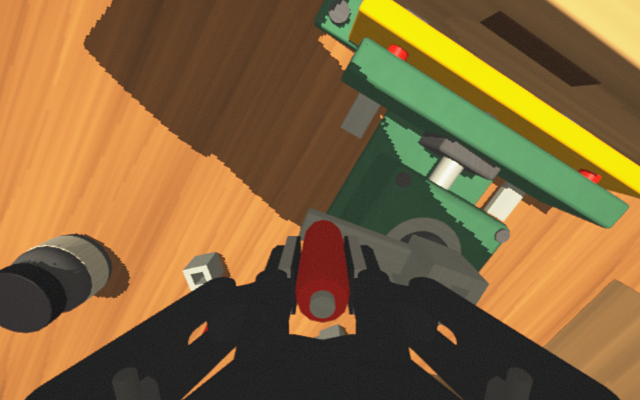

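```bash
cat > wind.py <<'E'
from h import *
import sys
a0=float(sys.argv[1]);step=float(sys.argv[2]);n=int(sys.argv[3])
cx,cy,Rr,zt=.5778,-.0805,.0757,.3045
s=observe();p=s["tool_pos"];z=s["ee_rot"][:,2];g=p+.155*z
d=g[:2]-[cx,cy];f=s["wrist_force"]
a=np.arctan2(d[1],d[0]);rad=np.array([np.cos(a),np.sin(a)]);tan=np.array([np.sin(a),-np.cos(a)])
print("t",round(s["time"],2),"ang",np.degrees(a).round(2),"r",np.linalg.norm(d).round(4),"z",p[2].round(4),"Frad",(f[:2]@rad).round(1),"Fcw",(f[:2]@tan).round(1),"Fz",f[2].round(1),"w",round(s["grip_width"],3),"tilt",z[:2].round(4),"j6",s["joint_positions"][5].round(2))
k=1
for i in range(1,n+1):
    b=np.radians(a0-step*i);q=np.array([cx+Rr*np.cos(b),cy+Rr*np.sin(b)])-p[:2]
    fr=min(1,i/4)
    print([float(x) for x in (round(100*q[0],2),round(100*q[1],2),round(100*(zt-p[2])*fr,2),round(-z[1]*fr,3),round(z[0]*fr,3),0,.9)],end=",")
print()
E
python3 wind.py -172 7.5 12
```

```text
t 12.1 ang -170.8 r 0.0767 z 0.3063 Frad -14.4 Fcw -1.6 Fz -2.1 w 0.269 tilt [ 0.0103 -0.0067] j6 -0.81
[0.16, 1.06, -0.04, 0.002, 0.003, 0.0, 0.9],[0.22, 2.05, -0.09, 0.003, 0.005, 0.0, 0.9],[0.4, 3.02, -0.13, 0.005, 0.008, 0.0, 0.9],[0.71, 3.96, -0.18, 0.007, 0.01, 0.0, 0.9],[1.14, 4.85, -0.18, 0.007, 0.01, 0.0, 0.9],[1.69, 5.68, -0.18, 0.007, 0.01, 0.0, 0.9],[2.33, 6.43, -0.18, 0.007, 0.01, 0.0, 0.9],[3.07, 7.09, -0.18, 0.007, 0.01, 0.0, 0.9],[3.89, 7.65, -0.18, 0.007, 0.01, 0.0, 0.9],[4.78, 8.09, -0.18, 0.007, 0.01, 0.0, 0.9],[5.71, 8.42, -0.18, 0.007, 0.01, 0.0, 0.9],[6.68, 8.62, -0.18, 0.007, 0.01, 0.0, 0.9],
```

{"method": "move_arm", "body": {
  "rows": [
    [0.14,1.06,-0.04,0.002,0.003,0,0.9],
    [0.22,2.05,-0.09,0.003,0.005,0,0.9],
    [0.4,3.02,-0.13,0.005,0.008,0,0.9],
    [0.71,3.96,-0.18,0.007,0.01,0,0.9],
    [1.14,4.85,-0.18,0.007,0.01,0,0.9],
    [1.69,5.68,-0.18,0.007,0.01,0,0.9]
  ]
}}

```text
time: 12.7
tool_pos: [0.516, -0.0348, 0.3051]
ee_rot: [[-0.531, 0.847, -0.004], [0.847, 0.531, 0.0], [0.002, -0.003, -1.0]]
wrist_force: [-18.9, 3.9, 19.0]
grip_width: 0.27
```

```bash
python3 wind.py -217 7.5 12
```

```text
t 12.7 ang 143.79 r 0.0774 z 0.3051 Frad 17.5 Fcw -8.0 Fz 19.0 w 0.27 tilt [-0.0041  0.0004] j6 -0.7
[0.78, 0.74, -0.01, -0.0, -0.001, 0.0, 0.9],[1.52, 1.4, -0.03, -0.0, -0.002, 0.0, 0.9],[2.34, 1.96, -0.04, -0.0, -0.003, 0.0, 0.9],[3.22, 2.4, -0.06, -0.0, -0.004, 0.0, 0.9],[4.16, 2.73, -0.06, -0.0, -0.004, 0.0, 0.9],[5.13, 2.93, -0.06, -0.0, -0.004, 0.0, 0.9],[6.12, 3.0, -0.06, -0.0, -0.004, 0.0, 0.9],[7.1, 2.95, -0.06, -0.0, -0.004, 0.0, 0.9],[8.08, 2.76, -0.06, -0.0, -0.004, 0.0, 0.9],[9.02, 2.45, -0.06, -0.0, -0.004, 0.0, 0.9],[9.91, 2.02, -0.06, -0.0, -0.004, 0.0, 0.9],[10.74, 1.48, -0.06, -0.0, -0.004, 0.0, 0.9],
```

```bash
sed -i 's/^cx,cy.*/cx,cy,Rr,zt=.5772,-.0796,.0767,.3055/' wind.py; python3 wind.py -217 7.5 12
```

```text
t 12.7 ang 144.07 r 0.0764 z 0.3051 Frad 17.6 Fcw -8.0 Fz 19.0 w 0.27 tilt [-0.0041  0.0004] j6 -0.7
[0.65, 0.9, 0.01, -0.0, -0.001, 0.0, 0.9],[1.4, 1.57, 0.02, -0.0, -0.002, 0.0, 0.9],[2.23, 2.13, 0.03, -0.0, -0.003, 0.0, 0.9],[3.12, 2.58, 0.04, -0.0, -0.004, 0.0, 0.9],[4.07, 2.91, 0.04, -0.0, -0.004, 0.0, 0.9],[5.05, 3.12, 0.04, -0.0, -0.004, 0.0, 0.9],[6.05, 3.19, 0.04, -0.0, -0.004, 0.0, 0.9],[7.06, 3.14, 0.04, -0.0, -0.004, 0.0, 0.9],[8.04, 2.95, 0.04, -0.0, -0.004, 0.0, 0.9],[8.99, 2.63, 0.04, -0.0, -0.004, 0.0, 0.9],[9.9, 2.2, 0.04, -0.0, -0.004, 0.0, 0.9],[10.74, 1.65, 0.04, -0.0, -0.004, 0.0, 0.9],
```

{"method": "move_arm", "body": {
  "rows": [
    [0.65,0.9,0.01,0,-0.001,0,0.9],
    [1.4,1.57,0.02,0,-0.002,0,0.9],
    [2.23,2.13,0.03,0,-0.003,0,0.9],
    [3.12,2.58,0.04,0,-0.004,0,0.9],
    [4.07,2.91,0.04,0,-0.004,0,0.9],
    [5.05,3.12,0.04,0,-0.004,0,0.9],
    [6.05,3.19,0.04,0,-0.004,0,0.9]
  ]
}}

```text
time: 13.4
tool_pos: [0.5759, -0.0028, 0.3056]
ee_rot: [[-0.532, 0.847, -0.003], [0.847, 0.532, 0.001], [0.002, -0.002, -1.0]]
wrist_force: [-8.4, 3.8, 8.5]
grip_width: 0.27
```

```bash
python3 wind.py -269.5 7.5 12
```

```text
t 13.4 ang 91.29 r 0.0769 z 0.3056 Frad 4.0 Fcw -8.3 Fz 8.5 w 0.27 tilt [-0.0028  0.0007] j6 -0.63
[1.06, -0.07, -0.0, -0.0, -0.001, 0.0, 0.9],[2.05, -0.25, -0.01, -0.0, -0.001, 0.0, 0.9],[3.0, -0.57, -0.01, -0.001, -0.002, 0.0, 0.9],[3.91, -1.0, -0.01, -0.001, -0.003, 0.0, 0.9],[4.75, -1.55, -0.01, -0.001, -0.003, 0.0, 0.9],[5.51, -2.21, -0.01, -0.001, -0.003, 0.0, 0.9],[6.17, -2.96, -0.01, -0.001, -0.003, 0.0, 0.9],[6.74, -3.79, -0.01, -0.001, -0.003, 0.0, 0.9],[7.19, -4.68, -0.01, -0.001, -0.003, 0.0, 0.9],[7.52, -5.63, -0.01, -0.001, -0.003, 0.0, 0.9],[7.72, -6.61, -0.01, -0.001, -0.003, 0.0, 0.9],[7.8, -7.61, -0.01, -0.001, -0.003, 0.0, 0.9],
```

Much better: radial 4 N, tangential 8 N. Continuing.

{"method": "move_arm", "body": {
  "rows": [
    [1.06,-0.07,0,0,-0.001,0,0.9],
    [2.05,-0.25,-0.01,0,-0.001,0,0.9],
    [3.0,-0.57,-0.01,-0.001,-0.002,0,0.9],
    [3.91,-1.0,-0.01,-0.001,-0.003,0,0.9],
    [4.75,-1.55,-0.01,-0.001,-0.003,0,0.9],
    [5.51,-2.21,-0.01,-0.001,-0.003,0,0.9],
    [6.17,-2.96,-0.01,-0.001,-0.003,0,0.9],
    [6.74,-3.79,-0.01,-0.001,-0.003,0,0.9],
    [7.19,-4.68,-0.01,-0.001,-0.003,0,0.9]
  ]
}}

```text
time: 14.3
tool_pos: [0.6473, -0.0497, 0.3058]
ee_rot: [[-0.532, 0.847, -0.002], [0.847, 0.532, 0.0], [0.002, -0.002, -1.0]]
wrist_force: [-6.8, 5.6, 7.7]
grip_width: 0.273
```

```bash
python3 wind.py -337 7.5 12
```

```text
t 14.3 ang 23.23 r 0.0759 z 0.3058 Frad -4.1 Fcw -7.8 Fz 7.7 w 0.273 tilt [-0.0021  0.0005] j6 -0.69
[0.38, -0.94, -0.01, -0.0, -0.001, 0.0, 0.9],[0.59, -1.92, -0.01, -0.0, -0.001, 0.0, 0.9],[0.66, -2.92, -0.02, -0.0, -0.002, 0.0, 0.9],[0.6, -3.92, -0.03, -0.0, -0.002, 0.0, 0.9],[0.42, -4.91, -0.03, -0.0, -0.002, 0.0, 0.9],[0.1, -5.86, -0.03, -0.0, -0.002, 0.0, 0.9],[-0.33, -6.76, -0.03, -0.0, -0.002, 0.0, 0.9],[-0.88, -7.6, -0.03, -0.0, -0.002, 0.0, 0.9],[-1.54, -8.36, -0.03, -0.0, -0.002, 0.0, 0.9],[-2.29, -9.03, -0.03, -0.0, -0.002, 0.0, 0.9],[-3.12, -9.6, -0.03, -0.0, -0.002, 0.0, 0.9],[-4.01, -10.05, -0.03, -0.0, -0.002, 0.0, 0.9],
```

{"method": "move_arm", "body": {
  "rows": [
    [0.36,-0.94,-0.01,0,-0.001,0,0.9],
    [0.56,-1.92,-0.01,0,-0.001,0,0.9],
    [0.62,-2.92,-0.02,0,-0.002,0,0.9],
    [0.56,-3.92,-0.03,0,-0.002,0,0.9],
    [0.38,-4.91,-0.03,0,-0.002,0,0.9],
    [0.06,-5.86,-0.03,0,-0.002,0,0.9],
    [-0.35,-6.74,-0.03,0,-0.002,0,0.9],
    [-0.9,-7.58,-0.03,0,-0.002,0,0.9],
    [-1.55,-8.34,-0.03,0,-0.002,0,0.9],
    [-2.3,-9.0,-0.03,0,-0.002,0,0.9],
    [-3.12,-9.57,-0.03,0,-0.002,0,0.9],
    [-4.01,-10.02,-0.03,0,-0.002,0,0.9]
  ]
}}

```text
time: 15.5
tool_pos: [0.6066, -0.1494, 0.3055]
ee_rot: [[-0.532, 0.847, 0.0], [0.847, 0.532, 0.003], [0.002, 0.002, -1.0]]
wrist_force: [3.1, 12.5, 3.0]
grip_width: 0.271
```

```bash
sed -i 's/^cx,cy.*/cx,cy,Rr,zt=.5769,-.0796,.0765,.3055/' wind.py; python3 wind.py -427 7.5 12
python3 - <<'E'
from h import *
cap("wrist","w10")
E
```

```text
t 15.5 ang -66.78 r 0.0754 z 0.3055 Frad -10.2 Fcw -7.8 Fz 3.0 w 0.271 tilt [0.0003 0.0029] j6 -0.86
[-0.92, -0.39, 0.0, -0.001, 0.0, 0.0, 0.9],[-1.9, -0.6, 0.0, -0.001, 0.0, 0.0, 0.9],[-2.9, -0.67, 0.0, -0.002, 0.0, 0.0, 0.9],[-3.9, -0.62, 0.0, -0.003, 0.0, 0.0, 0.9],[-4.88, -0.43, 0.0, -0.003, 0.0, 0.0, 0.9],[-5.83, -0.12, 0.0, -0.003, 0.0, 0.0, 0.9],[-6.74, 0.32, 0.0, -0.003, 0.0, 0.0, 0.9],[-7.57, 0.87, 0.0, -0.003, 0.0, 0.0, 0.9],[-8.33, 1.52, 0.0, -0.003, 0.0, 0.0, 0.9],[-9.0, 2.27, 0.0, -0.003, 0.0, 0.0, 0.9],[-9.56, 3.1, 0.0, -0.003, 0.0, 0.0, 0.9],[-10.01, 3.99, 0.0, -0.003, 0.0, 0.0, 0.9],
```

View pics/w10.png

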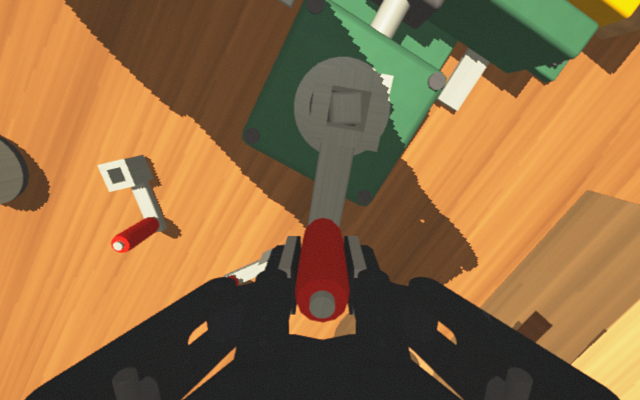

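```bash
sed -i 's/^cx,cy.*/cx,cy,Rr,zt=.5769,-.0788,.0761,.3055/' wind.py; python3 wind.py -427 7.5 12
```

```text
t 15.55 ang -67.89 r 0.0762 z 0.3054 Frad -9.6 Fcw -4.2 Fz 2.2 w 0.268 tilt [-0.0006  0.0031] j6 -0.86
[-0.84, -0.23, 0.0, -0.001, -0.0, 0.0, 0.9],[-1.82, -0.43, 0.01, -0.002, -0.0, 0.0, 0.9],[-2.81, -0.5, 0.01, -0.002, -0.0, 0.0, 0.9],[-3.8, -0.45, 0.01, -0.003, -0.001, 0.0, 0.9],[-4.78, -0.26, 0.01, -0.003, -0.001, 0.0, 0.9],[-5.73, 0.05, 0.01, -0.003, -0.001, 0.0, 0.9],[-6.62, 0.48, 0.01, -0.003, -0.001, 0.0, 0.9],[-7.46, 1.03, 0.01, -0.003, -0.001, 0.0, 0.9],[-8.21, 1.68, 0.01, -0.003, -0.001, 0.0, 0.9],[-8.87, 2.42, 0.01, -0.003, -0.001, 0.0, 0.9],[-9.43, 3.24, 0.01, -0.003, -0.001, 0.0, 0.9],[-9.88, 4.13, 0.01, -0.003, -0.001, 0.0, 0.9],
```

{"method": "move_arm", "body": {
  "rows": [
    [-0.84,-0.23,0,-0.001,0,0,0.9],
    [-1.82,-0.43,0.01,-0.002,0,0,0.9],
    [-2.81,-0.5,0.01,-0.002,0,0,0.9],
    [-3.8,-0.45,0.01,-0.003,-0.001,0,0.9],
    [-4.78,-0.26,0.01,-0.003,-0.001,0,0.9],
    [-5.73,0.05,0.01,-0.003,-0.001,0,0.9],
    [-6.62,0.48,0.01,-0.003,-0.001,0,0.9],
    [-7.46,1.03,0.01,-0.003,-0.001,0,0.9],
    [-8.21,1.68,0.01,-0.003,-0.001,0,0.9],
    [-8.87,2.42,0.01,-0.003,-0.001,0,0.9],
    [-9.43,3.24,0.01,-0.003,-0.001,0,0.9],
    [-9.88,4.13,0.01,-0.003,-0.001,0,0.9]
  ]
}}

```text
time: 16.75
tool_pos: [0.5068, -0.1088, 0.3064]
ee_rot: [[-0.531, 0.847, 0.006], [0.847, 0.531, -0.002], [-0.004, 0.004, -1.0]]
wrist_force: [12.9, -3.1, -0.2]
grip_width: 0.267
```

```bash
python3 wind.py -517 7.5 12
```

```text
t 16.75 ang -156.38 r 0.0755 z 0.3064 Frad -10.6 Fcw -8.0 Fz -0.2 w 0.267 tilt [ 0.0056 -0.0015] j6 -0.84
[-0.33, 0.97, -0.02, 0.0, 0.001, 0.0, 0.9],[-0.53, 1.94, -0.04, 0.001, 0.003, 0.0, 0.9],[-0.6, 2.94, -0.07, 0.001, 0.004, 0.0, 0.9],[-0.55, 3.93, -0.09, 0.002, 0.006, 0.0, 0.9],[-0.36, 4.91, -0.09, 0.002, 0.006, 0.0, 0.9],[-0.05, 5.85, -0.09, 0.002, 0.006, 0.0, 0.9],[0.38, 6.75, -0.09, 0.002, 0.006, 0.0, 0.9],[0.93, 7.58, -0.09, 0.002, 0.006, 0.0, 0.9],[1.58, 8.34, -0.09, 0.002, 0.006, 0.0, 0.9],[2.32, 9.0, -0.09, 0.002, 0.006, 0.0, 0.9],[3.14, 9.56, -0.09, 0.002, 0.006, 0.0, 0.9],[4.03, 10.01, -0.09, 0.002, 0.006, 0.0, 0.9],
```

{"method": "move_arm", "body": {
  "rows": [
    [-0.29,0.98,-0.03,0,0.001,0,0.9],
    [-0.49,1.94,-0.06,0.001,0.003,0,0.9],
    [-0.55,2.94,-0.1,0.001,0.004,0,0.9],
    [-0.5,3.93,-0.12,0.002,0.006,0,0.9],
    [-0.32,4.91,-0.12,0.002,0.006,0,0.9],
    [-0.02,5.84,-0.12,0.002,0.006,0,0.9],
    [0.41,6.73,-0.12,0.002,0.006,0,0.9],
    [0.95,7.56,-0.12,0.002,0.006,0,0.9],
    [1.6,8.32,-0.12,0.002,0.006,0,0.9],
    [2.33,8.97,-0.12,0.002,0.006,0,0.9],
    [3.15,9.53,-0.12,0.002,0.006,0,0.9],
    [4.04,9.98,-0.12,0.002,0.006,0,0.9]
  ]
}}

```text
time: 17.95
tool_pos: [0.5466, -0.0092, 0.3056]
ee_rot: [[-0.531, 0.847, -0.002], [0.847, 0.531, -0.0], [0.001, -0.002, -1.0]]
wrist_force: [-8.2, -0.9, 10.0]
grip_width: 0.271
```

```bash
sed -i 's/^cx,cy.*/cx,cy,Rr,zt=.5769,-.0788,.0759,.3053/' wind.py;  python3 wind.py -607 7.5 12
python3 - <<'E'
from h import *
cap("wrist","w11");cap("top","t11")
E
```

```text
t 17.95 ang 113.8 r 0.076 z 0.3056 Frad 2.5 Fcw -7.9 Fz 10.0 w 0.271 tilt [-0.0024 -0.0003] j6 -0.64
[1.0, 0.36, -0.01, 0.0, -0.001, 0.0, 0.9],[1.97, 0.56, -0.01, 0.0, -0.001, 0.0, 0.9],[2.96, 0.63, -0.02, 0.0, -0.002, 0.0, 0.9],[3.95, 0.58, -0.03, 0.0, -0.002, 0.0, 0.9],[4.93, 0.39, -0.03, 0.0, -0.002, 0.0, 0.9],[5.87, 0.08, -0.03, 0.0, -0.002, 0.0, 0.9],[6.77, -0.35, -0.03, 0.0, -0.002, 0.0, 0.9],[7.6, -0.89, -0.03, 0.0, -0.002, 0.0, 0.9],[8.35, -1.54, -0.03, 0.0, -0.002, 0.0, 0.9],[9.01, -2.28, -0.03, 0.0, -0.002, 0.0, 0.9],[9.57, -3.1, -0.03, 0.0, -0.002, 0.0, 0.9],[10.02, -3.99, -0.03, 0.0, -0.002, 0.0, 0.9],
```

View pics/w11.png

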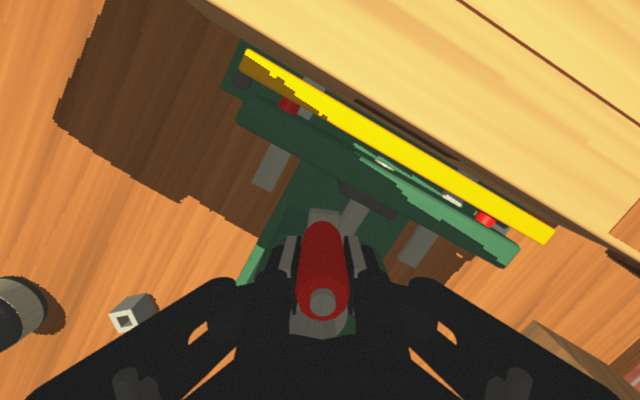

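{"method": "move_arm", "body": {
  "rows": [
    [1.0,0.36,-0.01,0,-0.001,0,0.9],
    [1.97,0.56,-0.01,0,-0.001,0,0.9],
    [2.96,0.63,-0.02,0,-0.002,0,0.9],
    [3.95,0.58,-0.03,0,-0.002,0,0.9],
    [4.93,0.39,-0.03,0,-0.002,0,0.9],
    [5.87,0.08,-0.03,0,-0.002,0,0.9],
    [6.77,-0.35,-0.03,0,-0.002,0,0.9],
    [7.6,-0.89,-0.03,0,-0.002,0,0.9],
    [8.35,-1.54,-0.03,0,-0.002,0,0.9],
    [9.01,-2.28,-0.03,0,-0.002,0,0.9],
    [9.57,-3.1,-0.03,0,-0.002,0,0.9],
    [10.02,-3.99,-0.03,0,-0.002,0,0.9]
  ]
}}

```text
time: 19.25
tool_pos: [0.6468, -0.0491, 0.3059]
ee_rot: [[-0.532, 0.847, -0.001], [0.847, 0.532, 0.0], [0.001, -0.001, -1.0]]
wrist_force: [-6.8, 4.4, 9.4]
grip_width: 0.273
```

```bash
python3 wind.py -697 7.5 12
```

```text
t 19.25 ang 23.1 r 0.0758 z 0.3059 Frad -4.5 Fcw -6.7 Fz 9.4 w 0.273 tilt [-0.0011  0.0005] j6 -0.69
[0.32, -0.94, -0.01, -0.0, -0.0, 0.0, 0.9],[0.53, -1.91, -0.03, -0.0, -0.001, 0.0, 0.9],[0.6, -2.9, -0.04, -0.0, -0.001, 0.0, 0.9],[0.54, -3.89, -0.06, -0.0, -0.001, 0.0, 0.9],[0.36, -4.87, -0.06, -0.0, -0.001, 0.0, 0.9],[0.05, -5.81, -0.06, -0.0, -0.001, 0.0, 0.9],[-0.38, -6.7, -0.06, -0.0, -0.001, 0.0, 0.9],[-0.93, -7.53, -0.06, -0.0, -0.001, 0.0, 0.9],[-1.58, -8.29, -0.06, -0.0, -0.001, 0.0, 0.9],[-2.32, -8.95, -0.06, -0.0, -0.001, 0.0, 0.9],[-3.14, -9.51, -0.06, -0.0, -0.001, 0.0, 0.9],[-4.02, -9.95, -0.06, -0.0, -0.001, 0.0, 0.9],
```

{"method": "move_arm", "body": {
  "rows": [
    [0.32,-0.94,0,0,0,0,0.9],
    [0.53,-1.91,-0.02,0,-0.001,0,0.9],
    [0.6,-2.9,-0.02,0,-0.001,0,0.9],
    [0.54,-3.89,-0.04,0,-0.001,0,0.9],
    [0.36,-4.87,-0.04,0,-0.001,0,0.9],
    [0.05,-5.8,-0.04,0,-0.001,0,0.9],
    [-0.38,-6.69,-0.04,0,-0.001,0,0.9],
    [-0.93,-7.51,-0.04,0,-0.001,0,0.9],
    [-1.58,-8.26,-0.04,0,-0.001,0,0.9],
    [-2.32,-8.91,-0.04,0,-0.001,0,0.9],
    [-3.14,-9.46,-0.04,0,-0.001,0,0.9],
    [-4.02,-9.9,-0.04,0,-0.001,0,0.9]
  ]
}}

```text
time: 20.45
tool_pos: [0.6062, -0.1483, 0.3062]
ee_rot: [[-0.532, 0.847, 0.003], [0.847, 0.532, 0.001], [-0.001, 0.003, -1.0]]
wrist_force: [6.7, 6.5, 3.1]
grip_width: 0.269
```

```bash
python3 wind.py -787 7.5 12;python3 - <<'E'
from h import *
cap("top","t12");v=V("t12");v.crop(215,120,345,250,5,"pics/c15.png")
E
```

```text
t 20.45 ang -66.76 r 0.0754 z 0.3062 Frad -3.4 Fcw -8.8 Fz 3.1 w 0.269 tilt [0.0028 0.001 ] j6 -0.86
[-0.91, -0.37, -0.02, -0.0, 0.001, 0.0, 0.9],[-1.88, -0.57, -0.04, -0.0, 0.001, 0.0, 0.9],[-2.87, -0.64, -0.07, -0.001, 0.002, 0.0, 0.9],[-3.86, -0.59, -0.09, -0.001, 0.003, 0.0, 0.9],[-4.83, -0.4, -0.09, -0.001, 0.003, 0.0, 0.9],[-5.78, -0.09, -0.09, -0.001, 0.003, 0.0, 0.9],[-6.67, 0.34, -0.09, -0.001, 0.003, 0.0, 0.9],[-7.5, 0.88, -0.09, -0.001, 0.003, 0.0, 0.9],[-8.25, 1.53, -0.09, -0.001, 0.003, 0.0, 0.9],[-8.91, 2.27, -0.09, -0.001, 0.003, 0.0, 0.9],[-9.47, 3.09, -0.09, -0.001, 0.003, 0.0, 0.9],[-9.92, 3.98, -0.09, -0.001, 0.003, 0.0, 0.9],
```

View pics/c15.png

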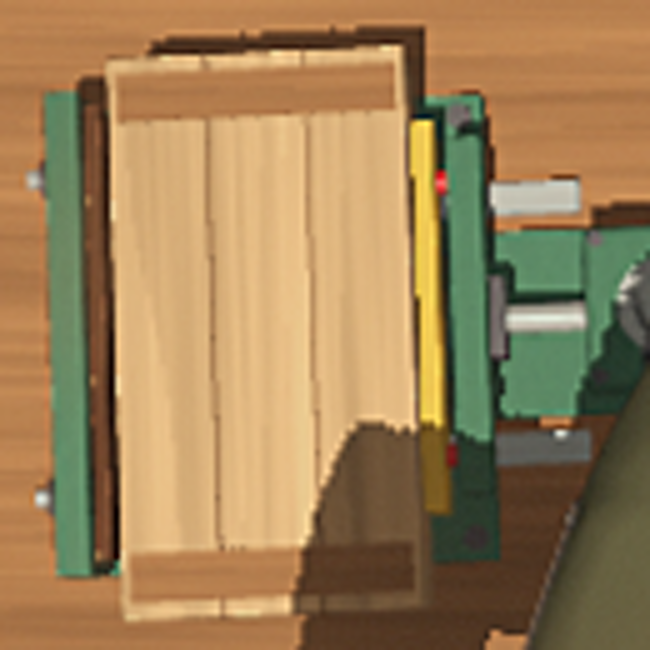

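```bash
python3 wind.py -787 5 12 | tail -1
```

```text
[-0.5, -0.22, -0.02, -0.0, 0.0, 0.0, 0.9],[-1.14, -0.4, -0.04, -0.001, 0.001, 0.0, 0.9],[-1.79, -0.52, -0.06, -0.001, 0.001, 0.0, 0.9],[-2.45, -0.58, -0.08, -0.001, 0.002, 0.0, 0.9],[-3.11, -0.59, -0.08, -0.001, 0.002, 0.0, 0.9],[-3.77, -0.54, -0.08, -0.001, 0.002, 0.0, 0.9],[-4.42, -0.43, -0.08, -0.001, 0.002, 0.0, 0.9],[-5.06, -0.26, -0.08, -0.001, 0.002, 0.0, 0.9],[-5.69, -0.04, -0.08, -0.001, 0.002, 0.0, 0.9],[-6.29, 0.23, -0.08, -0.001, 0.002, 0.0, 0.9],[-6.87, 0.56, -0.08, -0.001, 0.002, 0.0, 0.9],[-7.41, 0.94, -0.08, -0.001, 0.002, 0.0, 0.9],
```

{"method": "move_arm", "body": {
  "rows": [
    [-0.5,-0.22,-0.02,0,0,0,0.9],
    [-1.14,-0.4,-0.04,-0.001,0.001,0,0.9],
    [-1.79,-0.52,-0.06,-0.001,0.001,0,0.9],
    [-2.45,-0.58,-0.07,-0.001,0.002,0,0.9],
    [-3.11,-0.59,-0.07,-0.001,0.002,0,0.9],
    [-3.77,-0.54,-0.07,-0.001,0.002,0,0.9],
    [-4.42,-0.43,-0.07,-0.001,0.002,0,0.9],
    [-5.06,-0.26,-0.07,-0.001,0.002,0,0.9],
    [-5.69,-0.04,-0.07,-0.001,0.002,0,0.9],
    [-6.29,0.23,-0.07,-0.001,0.002,0,0.9],
    [-6.87,0.56,-0.07,-0.001,0.002,0,0.9],
    [-7.41,0.94,-0.07,-0.001,0.002,0,0.9]
  ]
}}

```text
time: 21.7
tool_pos: [0.5313, -0.1393, 0.3064]
ee_rot: [[-0.531, 0.847, 0.005], [0.847, 0.531, -0.0], [-0.003, 0.004, -1.0]]
wrist_force: [13.1, 2.8, 2.6]
grip_width: 0.268
```

```bash
python3 wind.py -847 5 12;python3 - <<'E'
from h import *
cap("top","t13");v=V("t13");v.crop(215,120,345,250,5,"pics/c16.png")
E
```

```text
t 21.7 ang -126.49 r 0.0754 z 0.3064 Frad -10.0 Fcw -8.9 Fz 2.6 w 0.268 tilt [ 0.0049 -0.0004] j6 -0.88
[-0.52, 0.41, -0.03, 0.0, 0.001, 0.0, 0.9],[-0.99, 0.88, -0.05, 0.0, 0.002, 0.0, 0.9],[-1.42, 1.38, -0.08, 0.0, 0.004, 0.0, 0.9],[-1.81, 1.92, -0.11, 0.0, 0.005, 0.0, 0.9],[-2.14, 2.49, -0.11, 0.0, 0.005, 0.0, 0.9],[-2.43, 3.09, -0.11, 0.0, 0.005, 0.0, 0.9],[-2.66, 3.71, -0.11, 0.0, 0.005, 0.0, 0.9],[-2.84, 4.35, -0.11, 0.0, 0.005, 0.0, 0.9],[-2.96, 5.0, -0.11, 0.0, 0.005, 0.0, 0.9],[-3.02, 5.66, -0.11, 0.0, 0.005, 0.0, 0.9],[-3.03, 6.32, -0.11, 0.0, 0.005, 0.0, 0.9],[-2.97, 6.98, -0.11, 0.0, 0.005, 0.0, 0.9],
```

View pics/c16.png

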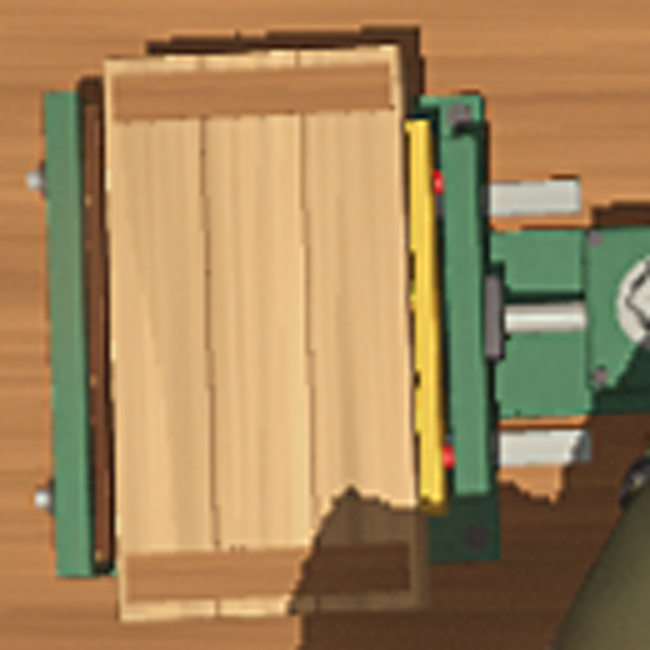

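{"method": "move_arm", "body": {
  "rows": [
    [-0.47,0.44,-0.03,0,0.001,0,0.9],
    [-0.94,0.91,-0.05,0,0.002,0,0.9],
    [-1.37,1.41,-0.08,0,0.004,0,0.9],
    [-1.75,1.95,-0.1,0,0.005,0,0.9],
    [-2.08,2.52,-0.1,0,0.005,0,0.9],
    [-2.37,3.11,-0.1,0,0.005,0,0.9],
    [-2.6,3.73,-0.1,0,0.005,0,0.9],
    [-2.78,4.36,-0.1,0,0.005,0,0.9],
    [-2.9,5.0,-0.1,0,0.005,0,0.9],
    [-2.97,5.66,-0.1,0,0.005,0,0.9],
    [-2.98,6.32,-0.1,0,0.005,0,0.9],
    [-2.93,6.97,-0.1,0,0.005,0,0.9]
  ]
}}

```text
time: 22.95
tool_pos: [0.5013, -0.07, 0.3061]
ee_rot: [[-0.531, 0.847, 0.002], [0.847, 0.531, -0.003], [-0.003, 0.0, -1.0]]
wrist_force: [2.4, -9.6, 4.1]
grip_width: 0.269
```

```bash
python3 wind.py -907 5 12;cat > track.py <<'E'
from h import *
import sys
tag=sys.argv[1];cap("top",tag)
def g(t): return cv2.cvtColor(V(t).im,cv2.COLOR_RGB2GRAY).astype(np.float32)
a=g("t12")
def sh(t,x0,y0,x1,y1):
    w=cv2.createHanningWindow((x1-x0,y1-y0),cv2.CV_32F)
    return np.round(cv2.phaseCorrelate(a[y0:y1,x0:x1],g(t)[y0:y1,x0:x1],w)[0],2)
for t in sys.argv[2:]+[tag]:
    print(t,"case",sh(t,232,125,290,195),"jaw",sh(t,292,140,318,180),"ref",sh(t,100,75,160,130))
E
python3 track.py t14 t13
```

```text
t 22.95 ang 173.67 r 0.0757 z 0.3061 Frad -3.4 Fcw -9.3 Fz 4.1 w 0.269 tilt [ 0.0021 -0.0028] j6 -0.77
[0.13, 0.7, -0.02, 0.001, 0.001, 0.0, 0.9],[0.3, 1.34, -0.04, 0.001, 0.001, 0.0, 0.9],[0.52, 1.97, -0.06, 0.002, 0.002, 0.0, 0.9],[0.8, 2.57, -0.08, 0.003, 0.002, 0.0, 0.9],[1.12, 3.14, -0.08, 0.003, 0.002, 0.0, 0.9],[1.5, 3.69, -0.08, 0.003, 0.002, 0.0, 0.9],[1.92, 4.2, -0.08, 0.003, 0.002, 0.0, 0.9],[2.38, 4.67, -0.08, 0.003, 0.002, 0.0, 0.9],[2.88, 5.1, -0.08, 0.003, 0.002, 0.0, 0.9],[3.42, 5.49, -0.08, 0.003, 0.002, 0.0, 0.9],[3.99, 5.82, -0.08, 0.003, 0.002, 0.0, 0.9],[4.59, 6.11, -0.08, 0.003, 0.002, 0.0, 0.9],
t13 case [-0.79  0.06] jaw [-0.22  0.2 ] ref [0.07 0.04]
t14 case [-0.51  0.35] jaw [-0.97  0.3 ] ref [ 0.04 -0.02]
```

Run:
```python
from h import *
ims=[]
for t in ("t12","t13","t14"):
    v=V(t); ims.append(cv2.resize(v.im[145:170,220:330,::-1],None,fx=7,fy=7,interpolation=cv2.INTER_CUBIC))
cv2.imwrite("pics/c17.png",np.vstack(ims))
```

```text
(no output)
```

View pics/c17.png

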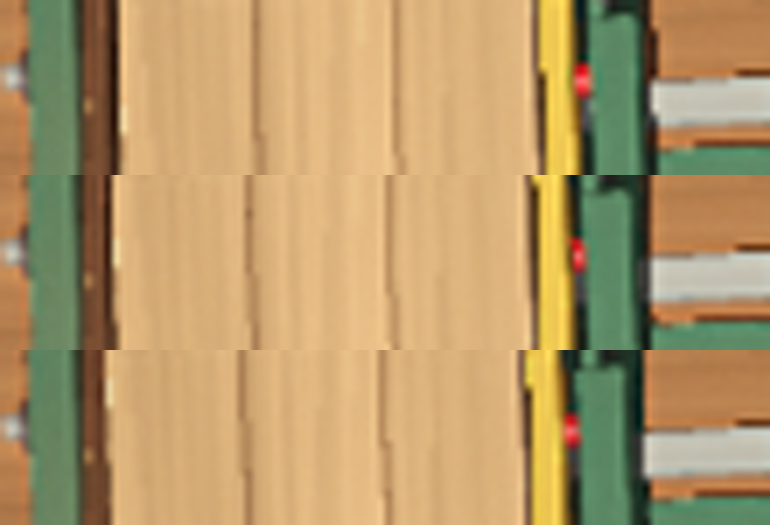

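{"method": "move_arm", "body": {
  "rows": [
    [0.13,0.7,-0.02,0.001,0.001,0,0.9],
    [0.3,1.34,-0.04,0.001,0.001,0,0.9],
    [0.52,1.97,-0.06,0.002,0.002,0,0.9],
    [0.8,2.57,-0.08,0.003,0.002,0,0.9],
    [1.12,3.14,-0.08,0.003,0.002,0,0.9],
    [1.5,3.69,-0.08,0.003,0.002,0,0.9],
    [1.92,4.2,-0.08,0.003,0.002,0,0.9],
    [2.38,4.67,-0.08,0.003,0.002,0,0.9],
    [2.88,5.1,-0.08,0.003,0.002,0,0.9],
    [3.42,5.49,-0.08,0.003,0.002,0,0.9]
  ]
}}

```text
time: 24.0
tool_pos: [0.535, -0.0151, 0.3055]
ee_rot: [[-0.531, 0.847, -0.001], [0.847, 0.531, -0.001], [-0.0, -0.002, -1.0]]
wrist_force: [-5.9, -5.1, 7.9]
grip_width: 0.269
```

```bash
python3 wind.py -957 5 12;python3 - <<'E'
from h import *
cap("top","t15");cap("wrist","w15")
ims=[]
for t in ("t13","t14","t15"):
    v=V(t); ims.append(cv2.resize(v.im[145:170,220:330,::-1],None,fx=7,fy=7,interpolation=cv2.INTER_CUBIC))
cv2.imwrite("pics/c18.png",np.vstack(ims))
E
python3 wind.py -957 5 12 |head -1
```

```text
t 24.0 ang 123.55 r 0.0762 z 0.3055 Frad -1.0 Fcw -7.7 Fz 7.9 w 0.269 tilt [-0.0013 -0.0012] j6 -0.66
[0.63, 0.33, -0.01, 0.0, -0.0, 0.0, 0.9],[1.22, 0.62, -0.01, 0.001, -0.001, 0.0, 0.9],[1.84, 0.85, -0.02, 0.001, -0.001, 0.0, 0.9],[2.48, 1.03, -0.02, 0.001, -0.001, 0.0, 0.9],[3.13, 1.15, -0.02, 0.001, -0.001, 0.0, 0.9],[3.79, 1.21, -0.02, 0.001, -0.001, 0.0, 0.9],[4.45, 1.22, -0.02, 0.001, -0.001, 0.0, 0.9],[5.11, 1.17, -0.02, 0.001, -0.001, 0.0, 0.9],[5.77, 1.06, -0.02, 0.001, -0.001, 0.0, 0.9],[6.41, 0.89, -0.02, 0.001, -0.001, 0.0, 0.9],[7.03, 0.67, -0.02, 0.001, -0.001, 0.0, 0.9],[7.64, 0.4, -0.02, 0.001, -0.001, 0.0, 0.9],
t 24.1 ang 123.24 r 0.0762 z 0.3055 Frad -0.4 Fcw -5.5 Fz 7.5 w 0.27 tilt [-0.0008 -0.001 ] j6 -0.66
```

View pics/c18.png

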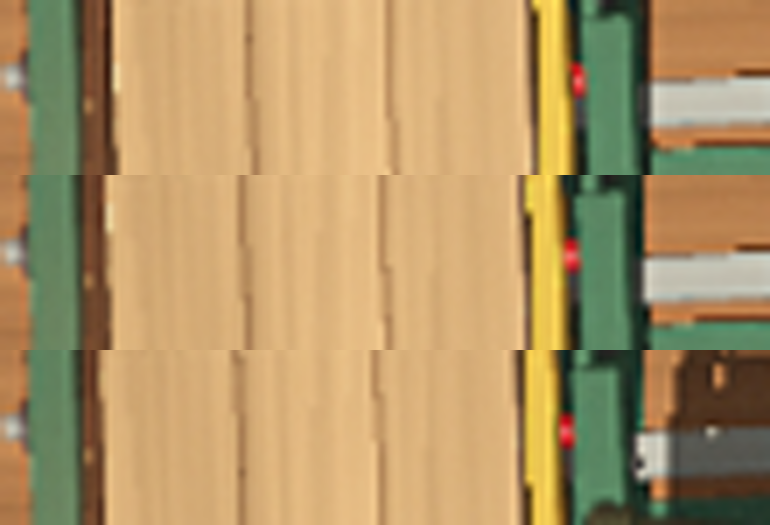

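View pics/w15.png

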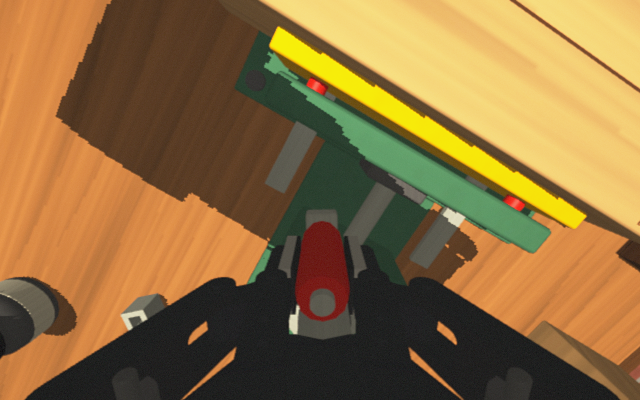

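{"method": "move_arm", "body": {
  "rows": [
    [0.63,0.33,0,0,0,0,0.9],
    [1.22,0.62,-0.01,0,0,0,0.9],
    [1.84,0.85,-0.02,0,0,0,0.9],
    [2.48,1.03,-0.02,0.001,-0.001,0,0.9],
    [3.13,1.15,-0.02,0.001,-0.001,0,0.9],
    [3.79,1.21,-0.02,0.001,-0.001,0,0.9],
    [4.12,1.22,-0.02,0.001,-0.001,0,0.9],
    [4.45,1.22,-0.02,0.001,-0.001,0,0.9]
  ]
}}

```text
time: 24.9
tool_pos: [0.5791, -0.0028, 0.3056]
ee_rot: [[-0.532, 0.847, -0.002], [0.847, 0.532, -0.0], [0.001, -0.002, -1.0]]
wrist_force: [-8.5, 3.1, 10.7]
grip_width: 0.266
```

```bash
python3 wind.py -992 5 12;python3 - <<'E'
from h import *
cap("top","t16");cap("wrist","w16")
ims=[]
for t in ("t14","t15","t16"):
    v=V(t); ims.append(cv2.resize(v.im[145:170,220:330,::-1],None,fx=7,fy=7,interpolation=cv2.INTER_CUBIC))
cv2.imwrite("pics/c19.png",np.vstack(ims))
E
python3 wind.py -957 5 12 |head -1
```

```text
t 24.9 ang 88.58 r 0.076 z 0.3056 Frad 2.8 Fcw -8.6 Fz 10.7 w 0.266 tilt [-0.0021 -0.0001] j6 -0.63
[0.7, -0.07, -0.01, 0.0, -0.001, 0.0, 0.9],[1.36, -0.18, -0.02, 0.0, -0.001, 0.0, 0.9],[2.0, -0.34, -0.02, 0.0, -0.002, 0.0, 0.9],[2.62, -0.56, -0.03, 0.0, -0.002, 0.0, 0.9],[3.22, -0.84, -0.03, 0.0, -0.002, 0.0, 0.9],[3.8, -1.16, -0.03, 0.0, -0.002, 0.0, 0.9],[4.35, -1.54, -0.03, 0.0, -0.002, 0.0, 0.9],[4.86, -1.96, -0.03, 0.0, -0.002, 0.0, 0.9],[5.33, -2.43, -0.03, 0.0, -0.002, 0.0, 0.9],[5.76, -2.93, -0.03, 0.0, -0.002, 0.0, 0.9],[6.14, -3.47, -0.03, 0.0, -0.002, 0.0, 0.9],[6.48, -4.04, -0.03, 0.0, -0.002, 0.0, 0.9],
t 25.0 ang 88.43 r 0.076 z 0.3057 Frad 3.3 Fcw -6.1 Fz 10.0 w 0.271 tilt [-0.0016 -0.0001] j6 -0.63
```

View pics/c19.png

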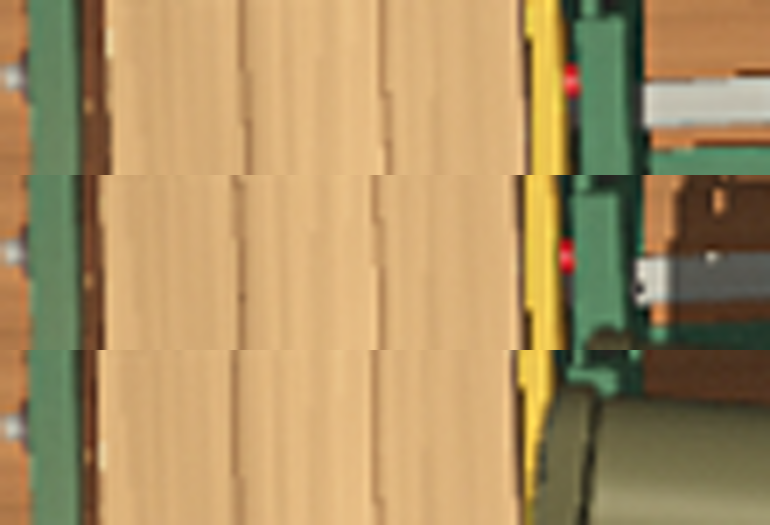

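View pics/w16.png

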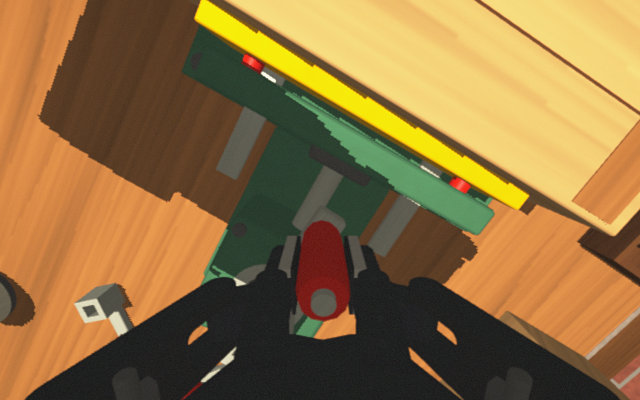

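```bash
cat > gap.py <<'E'
from h import *
import sys
v=V(sys.argv[1])
P=v.cloud()
hsv=cv2.cvtColor(v.im,cv2.COLOR_RGB2HSV).astype(int);H,S,Vv=hsv[...,0],hsv[...,1],hsv[...,2]
yel=(abs(H-27)<5)&(S>170)
grn=(H>60)&(H<90)&(S>60)
n=np.array([-.058,.998]);tx=np.array([.998,.058])
vv,uu=np.mgrid[:400,:640]
def plane(h):
    r=np.stack([(uu-v.K[0,2])/v.K[0,0],-(vv-v.K[1,2])/v.K[1,1],-np.ones(uu.shape)],-1)@v.R.T
    return v.p+r*((h-v.p[2])/r[...,2])[...,None]
Q=plane(.085);q=Q[...,:2]-[.577,-.0793];al=q@n;ac=q@tx
z=P[...,2]
# yellow top pixels: depth z>.075 
for c in np.arange(-.09,.10,.02):
    b=abs(ac-c)<.008
    y=b&yel&(Vv>200)&(al>.07)&(al<.22); g=b&grn&(z>.074)&(z<.1)&(al>.05)&(al<.21)
    if y.sum()>15 and g.sum()>15:
        ys=al[y];gs=al[g]
        print(round(c,2),"yel %.1f..%.1f"%(1000*np.percentile(ys,4),1000*np.percentile(ys,96)),"grn %.1f..%.1f"%(1000*np.percentile(gs,4),1000*np.percentile(gs,96)),"gap %.1f"%(1000*(np.percentile(ys,4)-np.percentile(gs,96))))
E
for t in w5 w7 w11 w15 w16; do echo $t; python3 gap.py $t; done
python3 - <<'E'
from h import *
V("w16").crop(300,90,530,240,3.4,"pics/c20.png")
E
```

```text
w5
-0.09 yel 108.5..115.9 grn 77.3..97.3 gap 11.2
-0.07 yel 108.7..120.3 grn 77.2..97.4 gap 11.3
-0.05 yel 108.7..120.4 grn 77.1..97.3 gap 11.3
-0.03 yel 108.6..120.4 grn 77.1..97.2 gap 11.3
-0.01 yel 108.5..120.3 grn 77.1..97.2 gap 11.3
0.01 yel 108.3..120.2 grn 77.1..97.1 gap 11.2
0.03 yel 108.3..120.1 grn 76.7..97.0 gap 11.3
0.05 yel 108.2..119.9 grn 76.6..96.9 gap 11.4
0.07 yel 108.1..120.0 grn 76.6..96.7 gap 11.4
0.09 yel 108.1..119.9 grn 76.8..96.8 gap 11.3
w7
0.03 yel 108.4..116.2 grn 74.4..96.3 gap 12.1
0.05 yel 108.6..119.9 grn 74.4..96.1 gap 12.5
0.07 yel 108.3..119.8 grn 74.1..95.9 gap 12.4
0.09 yel 108.3..119.7 grn 74.3..95.7 gap 12.6
w11
-0.09 yel 137.9..144.5 grn 103.3..122.7 gap 15.2
-0.07 yel 134.8..144.2 grn 103.1..122.6 gap 12.2
-0.05 yel 132.6..144.0 grn 53.2..122.5 gap 10.0
-0.03 yel 132.3..143.9 grn 102.0..122.6 gap 9.8
-0.01 yel 132.3..143.9 grn 102.6..122.4 gap 9.8
0.01 yel 132.1..143.8 grn 102.5..122.4 gap 9.8
0.03 yel 132.1..143.8 grn 102.5..122.3 gap 9.8
0.05 yel 132.0..143.6 grn 102.8..122.2 gap 9.8
0.07 yel 131.9..143.5 grn 102.6..121.8 gap 10.1
0.09 yel 1
[... 300 characters left out ...]
157.6 grn 117.7..137.3 gap 9.8
0.03 yel 147.1..158.1 grn 52.1..137.1 gap 10.0
0.05 yel 147.0..157.4 grn 117.5..137.0 gap 10.0
0.07 yel 146.9..157.9 grn 117.1..136.6 gap 10.4
0.09 yel 146.9..157.1 grn 117.5..136.7 gap 10.1
w16
-0.09 yel 148.9..159.3 grn 119.4..139.2 gap 9.8
-0.07 yel 148.9..159.9 grn 119.8..138.8 gap 10.1
-0.05 yel 148.8..159.2 grn 118.6..139.1 gap 9.7
-0.03 yel 148.7..159.6 grn 51.2..138.9 gap 9.8
-0.01 yel 148.6..159.2 grn 52.2..138.9 gap 9.8
0.01 yel 148.5..159.3 grn 119.4..138.9 gap 9.7
0.03 yel 148.5..159.2 grn 118.8..138.8 gap 9.7
0.05 yel 148.4..159.1 grn 119.4..138.4 gap 10.0
0.07 yel 148.2..159.2 grn 118.7..138.3 gap 9.9
0.09 yel 148.2..158.8 grn 118.5..138.5 gap 9.7
```

View pics/c20.png

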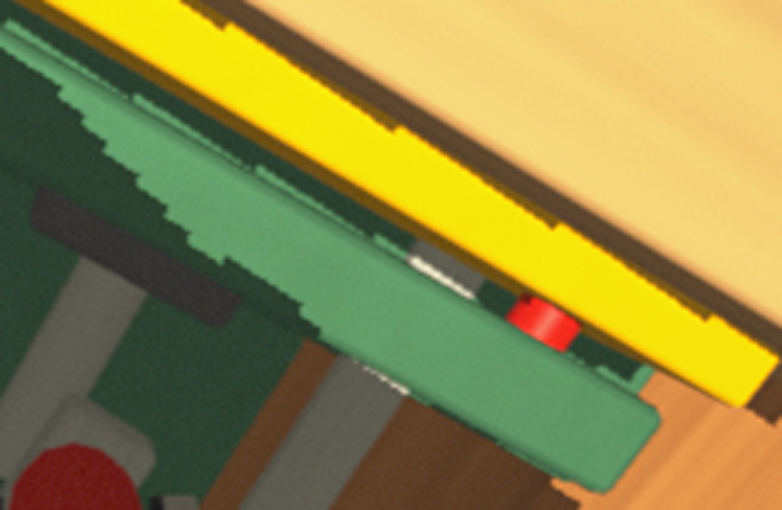

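The gap between plate and carriage is still at its free value (~9.8 mm in this measure), so the springs aren't loaded yet. I'll keep winding; the target is ~5.8.

{"method": "move_arm", "body": {
  "rows": [
    [0.7,-0.07,0,0,-0.001,0,0.9],
    [1.36,-0.18,-0.01,0,-0.001,0,0.9],
    [2.0,-0.34,-0.02,0,-0.002,0,0.9],
    [2.62,-0.56,-0.02,0,-0.002,0,0.9],
    [3.22,-0.84,-0.02,0,-0.002,0,0.9],
    [3.8,-1.16,-0.02,0,-0.002,0,0.9],
    [4.35,-1.54,-0.02,0,-0.002,0,0.9],
    [4.86,-1.96,-0.02,0,-0.002,0,0.9]
  ]
}}

```text
time: 25.8
tool_pos: [0.6274, -0.0223, 0.306]
ee_rot: [[-0.532, 0.847, -0.001], [0.847, 0.532, 0.001], [0.001, -0.001, -1.0]]
wrist_force: [-5.3, 6.2, 9.9]
grip_width: 0.268
```

```bash
python3 -c "
from h import *
cap('wrist','w17')"; python3 wind.py -1032 5 12; python3 gap.py w17
```

```text
t 25.85 ang 47.72 r 0.0757 z 0.3061 Frad 2.9 Fcw -5.8 Fz 9.5 w 0.267 tilt [-0.0005  0.0005] j6 -0.66
[0.45, -0.41, -0.02, -0.0, -0.0, 0.0, 0.9],[0.88, -0.92, -0.04, -0.0, -0.0, 0.0, 0.9],[1.27, -1.46, -0.06, -0.0, -0.0, 0.0, 0.9],[1.6, -2.03, -0.08, -0.0, -0.0, 0.0, 0.9],[1.89, -2.62, -0.08, -0.0, -0.0, 0.0, 0.9],[2.12, -3.24, -0.08, -0.0, -0.0, 0.0, 0.9],[2.3, -3.88, -0.08, -0.0, -0.0, 0.0, 0.9],[2.42, -4.53, -0.08, -0.0, -0.0, 0.0, 0.9],[2.48, -5.19, -0.08, -0.0, -0.0, 0.0, 0.9],[2.49, -5.85, -0.08, -0.0, -0.0, 0.0, 0.9],[2.44, -6.51, -0.08, -0.0, -0.0, 0.0, 0.9],[2.33, -7.17, -0.08, -0.0, -0.0, 0.0, 0.9],
-0.05 yel 150.2..152.9 grn 120.5..140.3 gap 9.9
-0.03 yel 150.5..160.9 grn 51.3..140.1 gap 10.3
-0.01 yel 150.4..161.0 grn 51.3..140.1 gap 10.3
0.01 yel 150.3..161.5 grn 51.3..140.0 gap 10.3
0.03 yel 150.3..161.0 grn 51.2..139.8 gap 10.5
0.05 yel 150.1..161.2 grn 119.9..139.8 gap 10.3
0.07 yel 150.1..161.0 grn 120.0..139.7 gap 10.3
0.09 yel 149.9..160.9 grn 119.8..139.6 gap 10.3
```

```bash
cat >> gap.py <<'E'
cal=(v.p[:2]-[.577,-.0793])@n;print("cam slope %.3f"%((.130-cal)/(v.p[2]-.085)))
E
for t in w5 w7 w11 w15 w16 w17; do echo $t; python3 gap.py $t|tail -2; done
```

```text
w5
0.09 yel 108.1..119.9 grn 76.8..96.8 gap 11.3
cam slope 0.303
w7
0.09 yel 108.3..119.7 grn 74.3..95.7 gap 12.6
cam slope 0.473
w11
0.09 yel 131.8..143.5 grn 102.9..122.0 gap 9.9
cam slope -0.022
w15
0.09 yel 146.9..157.1 grn 117.5..136.7 gap 10.1
cam slope 0.004
w16
0.09 yel 148.2..158.8 grn 118.5..138.5 gap 9.7
cam slope -0.045
w17
0.09 yel 149.9..160.9 grn 119.8..139.6 gap 10.3
cam slope 0.071
```

{"method": "move_arm", "body": {
  "rows": [
    [0.45,-0.41,0,0,0,0,0.9],
    [0.88,-0.92,-0.02,0,0,0,0.9],
    [1.27,-1.46,-0.04,0,0,0,0.9],
    [1.6,-2.03,-0.05,0,0,0,0.9],
    [1.89,-2.62,-0.05,0,0,0,0.9],
    [2.12,-3.24,-0.05,0,0,0,0.9],
    [2.3,-3.88,-0.05,0,0,0,0.9],
    [2.42,-4.53,-0.05,0,0,0,0.9]
  ]
}}

```text
time: 26.65
tool_pos: [0.6518, -0.0677, 0.3061]
ee_rot: [[-0.533, 0.846, -0.001], [0.846, 0.533, 0.002], [0.002, 0.001, -1.0]]
wrist_force: [-0.4, 10.6, 6.4]
grip_width: 0.272
```

```bash
cat >> gap.py <<'E'
E
python3 -c "
from h import *
cap('wrist','w18')"; python3 wind.py -1072 5 12; python3 gap.py w18
```

```text
t 26.7 ang 7.91 r 0.0756 z 0.3061 Frad 1.6 Fcw -7.4 Fz 7.2 w 0.27 tilt [-0.0004  0.0018] j6 -0.72
[0.09, -0.61, -0.02, -0.0, -0.0, 0.0, 0.9],[0.09, -1.28, -0.04, -0.001, -0.0, 0.0, 0.9],[0.04, -1.94, -0.06, -0.001, -0.0, 0.0, 0.9],[-0.07, -2.59, -0.08, -0.002, -0.0, 0.0, 0.9],[-0.23, -3.23, -0.08, -0.002, -0.0, 0.0, 0.9],[-0.45, -3.85, -0.08, -0.002, -0.0, 0.0, 0.9],[-0.73, -4.46, -0.08, -0.002, -0.0, 0.0, 0.9],[-1.06, -5.03, -0.08, -0.002, -0.0, 0.0, 0.9],[-1.43, -5.58, -0.08, -0.002, -0.0, 0.0, 0.9],[-1.85, -6.09, -0.08, -0.002, -0.0, 0.0, 0.9],[-2.32, -6.56, -0.08, -0.002, -0.0, 0.0, 0.9],[-2.82, -6.99, -0.08, -0.002, -0.0, 0.0, 0.9],
0.07 yel 150.4..159.4 grn 119.1..140.7 gap 9.6
0.09 yel 150.5..161.4 grn 119.0..140.6 gap 9.9
cam slope 0.315
```

{"method": "move_arm", "body": {
  "rows": [
    [0.07,-0.61,0,0,0,0,0.9],
    [0.06,-1.28,-0.02,-0.001,0,0,0.9],
    [0.0,-1.94,-0.04,-0.001,0,0,0.9],
    [-0.11,-2.59,-0.05,-0.002,0,0,0.9],
    [-0.27,-3.23,-0.05,-0.002,0,0,0.9],
    [-0.49,-3.84,-0.05,-0.002,0,0,0.9],
    [-0.76,-4.43,-0.05,-0.002,0,0,0.9],
    [-1.08,-5.0,-0.05,-0.002,0,0,0.9],
    [-1.45,-5.54,-0.05,-0.002,0,0,0.9],
    [-1.87,-6.05,-0.05,-0.002,0,0,0.9],
    [-2.33,-6.51,-0.05,-0.002,0,0,0.9],
    [-2.83,-6.94,-0.05,-0.002,0,0,0.9]
  ]
}}

```text
time: 27.9
tool_pos: [0.6235, -0.1377, 0.3063]
ee_rot: [[-0.532, 0.847, 0.003], [0.847, 0.532, 0.001], [-0.001, 0.003, -1.0]]
wrist_force: [9.7, 8.0, 4.0]
grip_width: 0.266
```

```bash
python3 wind.py -1132 4 6; python3 -c "
from h import *
cap('wrist','w19')";python3 wind.py -1132 5 12|head -1
python3 gap.py w19
```

```text
t 27.9 ang -51.26 r 0.0753 z 0.3063 Frad -0.1 Fcw -12.6 Fz 4.0 w 0.266 tilt [0.0031 0.001 ] j6 -0.84
[-0.42, -0.4, -0.03, -0.0, 0.001, 0.0, 0.9],[-0.87, -0.68, -0.05, -0.001, 0.002, 0.0, 0.9],[-1.34, -0.93, -0.08, -0.001, 0.002, 0.0, 0.9],[-1.82, -1.15, -0.1, -0.001, 0.003, 0.0, 0.9],[-2.32, -1.33, -0.1, -0.001, 0.003, 0.0, 0.9],[-2.83, -1.48, -0.1, -0.001, 0.003, 0.0, 0.9],
t 27.95 ang -51.92 r 0.0753 z 0.3063 Frad -0.1 Fcw -10.6 Fz 3.9 w 0.268 tilt [0.0025 0.001 ] j6 -0.84
cam slope 0.670
```

View pics/w19.png

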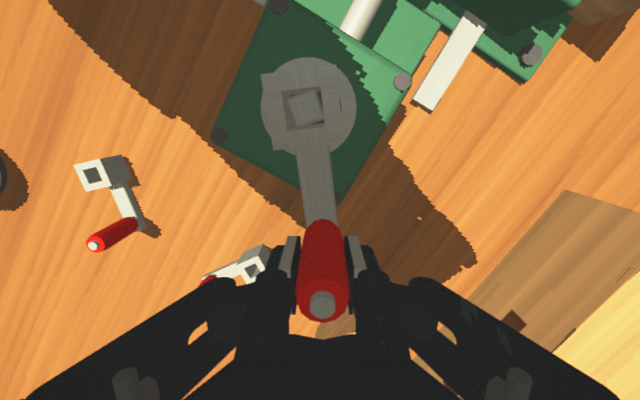

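{"method": "move_arm", "body": {
  "rows": [
    [0,0,0,0,0,0,0.9],
    [0,0,0,0,0,0,0.9],
    [0,0,0,0,0,0,0.9]
  ]
}}

```text
time: 28.25
tool_pos: [0.6229, -0.138, 0.3066]
ee_rot: [[-0.532, 0.847, 0.004], [0.847, 0.532, 0.002], [-0.001, 0.005, -1.0]]
wrist_force: [7.1, 4.8, 1.7]
grip_width: 0.267
```

```bash
python3 wind.py -1132 4 6; python3 -c "
from h import *
cap('scene','s19');v=V('s19');v.crop(280,150,440,270,5,'pics/c21.png')"
```

```text
t 28.25 ang -51.58 r 0.0752 z 0.3066 Frad 0.6 Fcw -8.6 Fz 1.7 w 0.267 tilt [0.0045 0.0019] j6 -0.84
[-0.36, -0.37, -0.03, -0.0, 0.001, 0.0, 0.9],[-0.81, -0.65, -0.06, -0.001, 0.002, 0.0, 0.9],[-1.27, -0.9, -0.1, -0.001, 0.003, 0.0, 0.9],[-1.76, -1.12, -0.13, -0.002, 0.004, 0.0, 0.9],[-2.26, -1.3, -0.13, -0.002, 0.004, 0.0, 0.9],[-2.77, -1.45, -0.13, -0.002, 0.004, 0.0, 0.9],
```

View pics/c21.png

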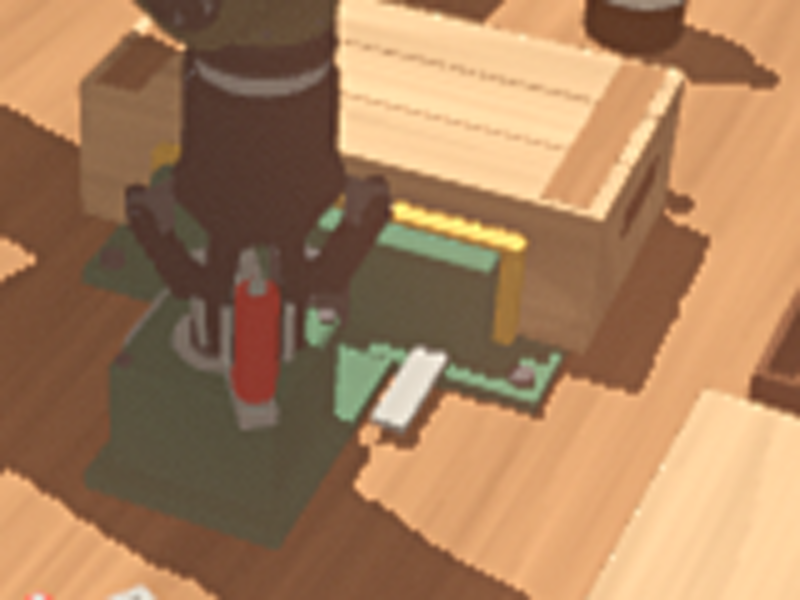

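{"method": "move_arm", "body": {
  "rows": [
    [0,0,0,0,0,0,0.7],
    [0,0,0,0,0,0,0.5],
    [0,0,0,0,0,0,0.3],
    [0,0,2,0,0,0,0.3],
    [0,0,6,0,0,0,0.3],
    [-1,3,8,-0.002,0.004,0,0.3],
    [-4,8,8,-0.002,0.004,0,0.3],
    [-7.5,12.5,8,-0.002,0.004,0,0.3],
    [-7.5,12.5,8,-0.002,0.004,0,0.3],
    [-7.5,12.5,8,-0.002,0.004,0,0.3]
  ]
}}

```text
time: 29.3
tool_pos: [0.547, -0.0118, 0.3871]
ee_rot: [[-0.534, 0.846, 0.001], [0.846, 0.534, -0.0], [-0.001, 0.0, -1.0]]
wrist_force: [0.7, -0.4, -0.7]
grip_width: 0.699
```

```bash
python3 -c "
from h import *
cap('wrist','w20');s=observe();print(s['time'],s['wrist_force'],s['tool_pos'])
cap('scene','s20');v=V('s20');v.crop(270,160,390,250,6,'pics/c22.png')"; python3 gap.py w20
```

```text
29.35 [ 0.85188366 -0.18104904  0.17345104] [ 0.54782874 -0.01289315  0.38699012]
-0.09 yel 151.0..161.3 grn 125.1..144.7 gap 6.3
-0.07 yel 150.9..162.0 grn 125.7..144.7 gap 6.2
-0.05 yel 150.9..161.1 grn 124.4..144.6 gap 6.3
-0.03 yel 150.7..161.6 grn 51.1..144.6 gap 6.1
-0.01 yel 150.6..161.1 grn 51.1..144.4 gap 6.2
0.01 yel 150.6..161.3 grn 51.1..144.4 gap 6.2
0.03 yel 150.5..161.2 grn 51.3..144.2 gap 6.3
0.05 yel 150.4..161.0 grn 125.2..144.3 gap 6.1
0.07 yel 150.3..161.2 grn 124.4..143.9 gap 6.4
0.09 yel 150.3..160.7 grn 124.7..144.2 gap 6.1
cam slope -0.006
```

View pics/w20.png

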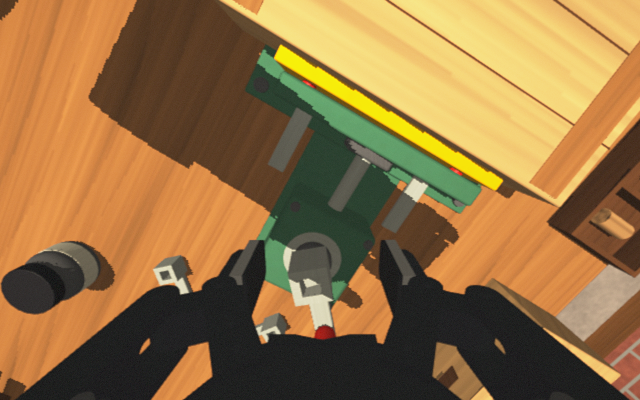

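View pics/c22.png

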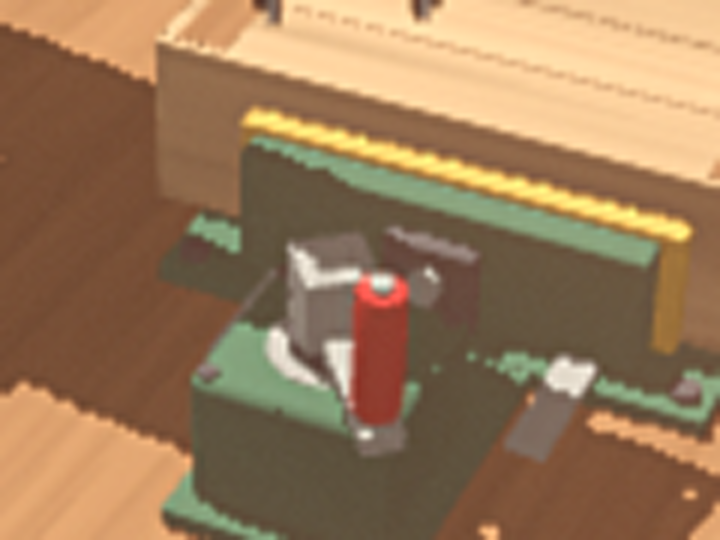

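Gap 6.2 against 9.9 free means the springs are squeezed ~3.7 of 8 mm. Next I'll check that the hub is seated and the case is square against the board.

Run:
```python
from h import *
v=V("w20");P=v.cloud()
d=P[...,:2]-[.577,-.0793]
r=np.hypot(d[...,0],d[...,1])
m=(P[...,2]>.12)&(P[...,2]<.15)&(r<.024)
q=P[m];print(len(q),np.percentile(q[:,2],[5,25,50,75,95]))
A=np.c_[q[:,:2]-q[:,:2].mean(0),np.ones(len(q))]
s=q[:,2]>.130
print(np.linalg.lstsq(A[s],q[s,2],rcond=None)[0], s.sum())
v.crop(260,220,370,340,5,"pics/c23.png")
cap("top","t20");t=V("t20");t.crop(215,120,375,250,5,"pics/c24.png")
```

```text
1707 [0.12266049 0.12865347 0.13602846 0.13688242 0.13764267]
[ 0.00317428 -0.00688523  0.13599387] 1228
```

View pics/c23.png

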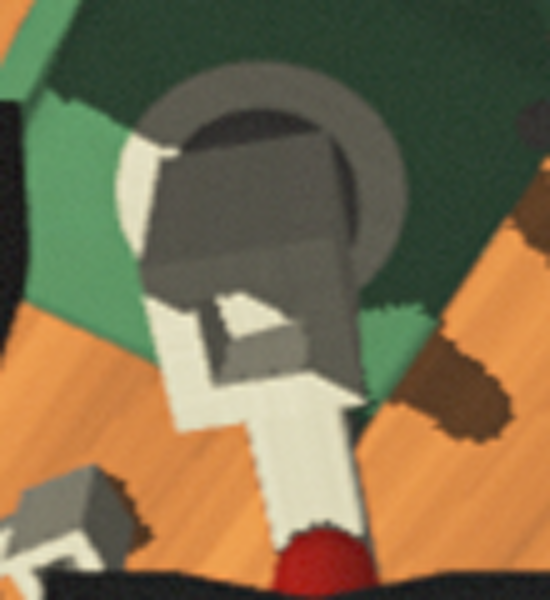

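View pics/c24.png

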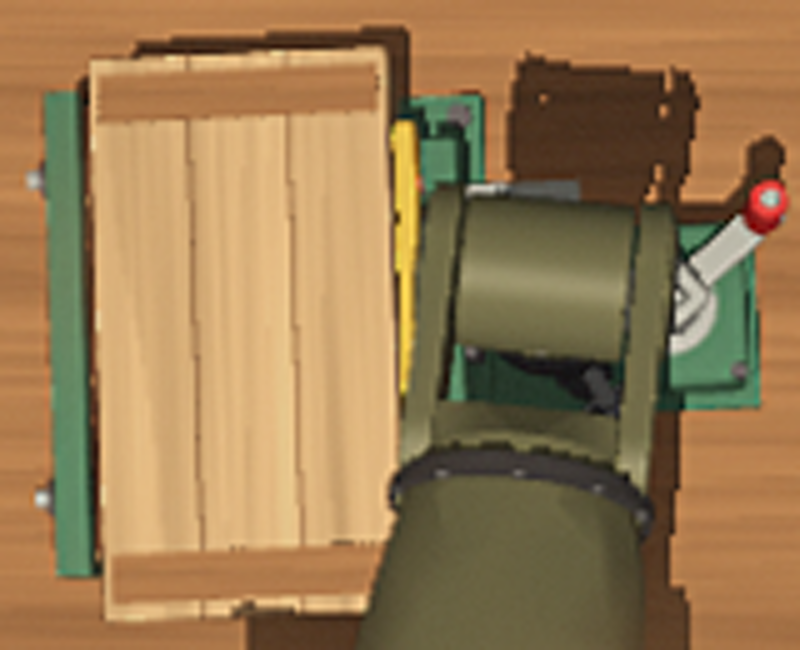

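Run:
```python
from h import *
for tag in("w20","w6","w11"):
    v=V(tag);P=v.cloud();d=P[...,:2]-[.577,-.0793];r=np.hypot(d[...,0],d[...,1]);z=P[...,2]
    for n,lo,hi,a,b in[("hubtop",.131,.142,0,.023),("shafttop",.119,.1305,0,.006),("collar",.0915,.099,0,.022),("gearbox",.08,.0875,.031,.045)]:
        q=z[(z>lo)&(z<hi)&(r>a)&(r<b)]
        if len(q):print(tag,n,len(q),np.median(q).round(4))
```

```text
w20 hubtop 1180 0.1366
w20 shafttop 70 0.1264
w20 collar 169 0.0963
w20 gearbox 2162 0.0864
w6 hubtop 4560 0.1371
w6 shafttop 185 0.1264
w6 collar 291 0.0961
w6 gearbox 6062 0.0863
w11 hubtop 3 0.1314
w11 gearbox 211 0.0864
```

All depth references read about +1.4 mm high, so the hub top is really at ~135.2 mm: fully seated and level. The case is against the board and the gripper is clear, so I'm handing in.

```bash
python3 -c "
from h import *
s=observe();print(s['time'],s['wrist_force'],s['dq'].round(3))
print(order.finish_job())"
```

```text
29.45 [-0.30781392 -0.59978852  0.42952932] [-0.007  0.01  -0.002  0.002 -0.     0.001]
the job is handed in; nothing more can be done
None
```

I fitted the big crank onto the shaft, wound it about 3 turns clockwise by its grip, let go, lifted clear and handed in at 29.5 s. No verdict came back.

**Last checks**
- **Spring squeeze:** the gap between the yellow plate and the carriage went from about 9.9 mm to 6.2 mm. That is about 3.7 mm of the 8 mm travel, or roughly 110 N, and the plate is even along its length.
- **Force at the grip:** about 12.6 N while winding and 8.6 N at rest, 0.35 s after stopping and still falling. Both are slightly above your stated half-squeezed ranges (11 to 12 N and 6.5 to 8 N), while the gap reads slightly under half; I went by the gap.
- **Crank seating:** the hub is level and fully down on the collar, with its top 135.2 mm above the bench against 135 mm nominal, after correcting a 1.4 mm camera bias.
- **Case and bench:** the case appears to be against the stop board, and the jaw plate stopped moving while the carriage kept advancing. I touched nothing else on the bench.

**Rougher moments**
- **Pressing on:** the crank met the collar with about 31 N of downward force for a moment before I eased off.
- **First turn:** one reading showed about 33 N sideways and 30 N downward at the grip, because my circle was 2 to 3 mm off. After I corrected it, sideways force stayed at or below about 18 N at first and 11 N later.

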